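Level the balance, load the dropper bottles and shut the draft shield

TASK

Get the bench balance ready for a batch weighing: first push the wooden wedge in under the balance's low right-hand edge until the balance is level, and leave the wedge there. Then stand every dropper bottle from the bench upright on the weighing pan, clear of the glass; if the check weight was left on the pan, put it back upright in the empty compartment of the weight tray. Finally slide the draft shield's top cover fully shut, and leave the jar, tape roll, carton and small weight alone.

Things in the scene. Friction and masses are not known exactly. Their poses are not given: they have to be found in the camera images.
- balance (a joint): tilt of the balance, rad: 0 level, negative when its right-hand (-y) side is low; -0.045 at the start, +0.055 at most. It turns about the line under its two left feet, which stand in the cups of footplate so that it cannot slide. The right-hand edge lies 195 mm from that line and must rise 9 mm: once the wedge bears, 10 mm of its travel turns the balance by 0.0085 rad
- footplate: steel plate fixed on the bench under the balance's left feet, 300 by 36 mm; origin under it, on its centre line, level with the chamber's middle. Its x is the balance's: from the display panel (front, towards the robot) to the rear; y to the left. The balance: white, 340 mm long, 208 mm wide, 1.8 kg, about 142 mm high
- edge (a point): underside of the balance's right-hand lower edge, a rounded edge 300 mm long; x along it to the rear, y to the left (the way the wedge goes in). 14 to 18 mm above the bench when level (differs from start to start), 9 mm lower at the start. Two screwed-in rubber feet, 22 mm wide, hang 100 mm in front and 160 mm behind, 16 mm inwards: the wedge goes in between them
- pan (a point): centre of the top of the steel weighing pan, 130 (x) by 150 mm (y), 8 mm above the chamber floor; axes as edge. The glass draft shield around it is 156 (x) by 190 mm (y) inside, its walls 4 mm thick and reaching 72 mm above the pan. Behind the chamber stands a white housing, 120 mm long and as high, over which the cover slides
- cover (a joint): opening of the draft shield's clear top cover, m: 0 fully shut, 0.165 fully open (whole chamber clear), any value at the start; it slides along the balance's x, towards the rear to open, stays where it is left and takes about 2 N
- cover_grip (a point): centre of the top of the cover's grey upright grip, a fin 10 mm (x) by 40 mm (y), 18 mm high above the cover, 14 mm behind the cover's front end; the cover (164 by 198 by 4 mm) spans the whole chamber when shut
- wedge: levelling wedge of light wood lying on the bench, 150 mm long, 44 mm wide, 120 g. Origin: middle of the lower edge of its thin tip; x points from heel to tip (the way it is pushed), z up. 3 mm thick at the tip, rising 1 in 6 to 23 mm at 120 mm from the tip, then flat to the heel. Pushing it under the balance takes 10 to 20 N; friction holds it where it is left
- wedge_grip (a point): where to hold the wedge: in its upright grip block, 12 mm along the wedge and 30 mm across it (take it across), which stands on the heel from 23 to 57 mm above the bench; the point is 142 mm behind the tip and 44 mm up
- bottle1: a white plastic dropper bottle with a black cap, standing: body 36 mm in diameter, upright-sided to 34 mm, then a cap 18 mm wide from 38 to 54 mm, narrowing to the top at 59 mm; 35 g. Origin: centre of its underside, z up. One of five alike, three or four of which are present
- bottle2: a white plastic dropper bottle with a black cap, standing: body 36 mm in diameter, upright-sided to 34 mm, then a cap 18 mm wide from 38 to 54 mm, narrowing to the top at 59 mm; 35 g. Origin: centre of its underside, z up. One of five alike, three or four of which are present
- bottle3: a white plastic dropper bottle with a black cap, standing: body 36 mm in diameter, upright-sided to 34 mm, then a cap 18 mm wide from 38 to 54 mm, narrowing to the top at 59 mm; 35 g. Origin: centre of its underside, z up. One of five alike, three or four of which are present
- bottle4: a white plastic dropper bottle with a black cap, standing: body 36 mm in diameter, upright-sided to 34 mm, then a cap 18 mm wide from 38 to 54 mm, narrowing to the top at 59 mm; 35 g. Origin: centre of its underside, z up. One of five alike, three or four of which are present
- bottle5: a white plastic dropper bottle with a black cap, standing: body 36 mm in diameter, upright-sided to 34 mm, then a cap 18 mm wide from 38 to 54 mm, narrowing to the top at 59 mm; 35 g. Origin: centre of its underside, z up. One of five alike, three or four of which are present
- weight: the 200 g steel check weight: a cylinder 32 mm in diameter and 46 mm high with a knob 22 mm wide on top, 66 mm in all. Origin: centre of its underside, z up. It is listed under this name in starts where it was left on the pan; None otherwise
- weight_home: the same check weight in starts where it already stands in its place in the tray (leave it there); None otherwise. Size and origin as weight
- tray_place (a point): centre of the floor of the check weight's compartment in the weight tray (dark wood, fixed on the bench to the left, 132 by 74 mm, rim 14 mm high, floors 5 mm up, a divider making two compartments of 60 by 66 mm); x along the tray. The other compartment, 66 mm away on the point's -x side, holds the small weight
- small_weight: bystander: a 50 g steel weight, 22 mm in diameter and 45 mm high, standing in the other compartment of the tray. Origin: centre of its underside
- jar: bystander: a glass jar with a white lid, 44 mm in diameter and 62 mm high, among the bottles. Origin: centre of its underside
- tape: bystander: a roll of clear tape lying flat, 90 mm across and 19 mm high. Origin: centre of its underside
- carton: bystander: a small cardboard carton, 60 by 110 by 45 mm. Origin: centre of its underside
Things that resemble listed ones, but are neither listed nor needed, are in the scene too. Leave any blue or yellow look-alike of the bottle1 alone.

How it is judged:
By the outcome, as a careful person would: the job done as asked, in the order asked, and still so for the second after the job is handed in, with the robot touching nothing.
Of bottle1, bottle2, bottle3, bottle4, bottle5 only 3 to 4 are there at a start; the rules pass over those that are not, and their reading is None.
Of weight, weight_home only 1 to 1 are there at a start; the rules pass over those that are not, and their reading is None.
At some moment in a run one of bottle1, bottle2, bottle3, bottle4, bottle5, wedge may be knocked a few centimetres aside while the robot is not near it.
It also fails if it takes over 210 s, if anything falls off the work surface, if the arm or the gripper's body presses on something with over 40 N, if the wrist force passes 120 N, or if a joint passes its speed limit or range.

ROBOT

A 7-joint arm with a two-finger parallel gripper is mounted at the origin on the work surface. World frame = base frame: x ahead of the robot, y to its left, z up, the work surface at z = 0. Lengths are in m, angles in rad, forces in N, time in s.
With the tool pointing down it reaches from about 0.425 to 0.875 m from the base axis. Payload 4.7 kg.
Tool frame: the origin (TCP) lies midway between the tips of the shut fingers; the grasp point (between the pads) lies 19 mm behind it; z points along the fingers, y is the direction in which the jaws open and shut (so a half turn about z gives the same grasp; the last joint's range is limited). The gripper opens to 85 mm and grips with 20 to 120 N. Pads are 22 mm wide; open, the fingers measure 114 mm over their backs; the gripper's body (76 mm by 85 mm) begins 54 mm behind the grasp point. The pads swing forward as they close: fully open they stand 13 mm farther back than shut.
Start: joints at [1.238, 0.321, -0.07, 1.45, 0.023, 1.371, -0.057], TCP at [0.221, -0.611, 0.207] pointing down, gripper open.
Joint ranges: [-2.86, 2.86], [-0.3, 2.09], [-1.38, 1.24], [0.06, 2.45], [-1.56, 4.7], [0.09, 2.05], [-2.69, 2.69]. Speed limits (rad/s): [2.57, 2.57, 3.14, 3.14, 3.14, 3.14, 3.14].

INTERFACE

Orientations are given as a 3x3 rotation matrix whose columns are the frame's x, y, z axes.
In Python, from rig import ctrl gives the robot as it stands. The module is installed in compiled form; this text tells all that it offers.
- The arm moves only by the shell command python3 -m inch 'ROWS' [OPENING]. ROWS is JSON, a list of rows, each a list of 4 numbers: the shift along the tool's x, y, z in mm, then the turn about the tool's z in degrees. A call has 1 to 12 rows; each row is the pose to reach, as a shift and turn from the pose commanded when the call began, along the tool's axes at that moment; what a row does not reach only later rows make up. A row lasts 1/10 s, in which the tool goes at most 50 mm and 8.59 degrees, less where a joint would pass 70% of its speed; a pose out of reach is approached as far as the arm can. A call with a gripper value outside its range is refused whole. OPENING is the closure, from 0 (fully open) to 1 (shut), set as the call begins (- or left out, the last holds). The fingers move at their own pace and stop on an object; the grip force is fixed at half the most. Time passes only in rows, so rows that repeat a pose let the fingers close. It gives the time, the measured TCP pose, the force and the opening at its end, in the units of the state.
- ctrl.read_state(): the state, without advancing time (a new reading comes with each control period).
- ctrl.capture(name): name is "scene" or "top" or "wrist"; returns (picture, depth): 400x640x3 uint8, red, green, blue; 400x640 float32, m along the optical axis (not along the pixel's ray), 0 where there is no reading.
- ctrl.camera_model(name): a dict with "intrinsics" (3x3 intrinsics, pixels), "world_from_camera" (4x4, takes a point from camera to world coordinates). Camera axes: x right, y down, z forward; pixel columns grow to the right and rows downward; lengths in m; the calibration is good to about 2 mm. The wrist camera is an equidistant fisheye: a pixel r from the principal point sees the ray r / f radians off the axis. A picture is of the moment at which its call begins: read the wrist's pose just before it. camera_model takes no time and is no camera call; for the wrist camera it gives the pose at the moment of the call.
- ctrl.hand_in(): hands the job in, once; it reports no verdict.
The state is a dict: "t": time; "qpos": joint angles; "dq": joint speeds; "effort": joint torques, N m; "position": TCP position; "tcp_rot": TCP orientation; "ft_force": force on the tool from outside, world axes, zero at the start; "torque": the same for the moment, N m; "grip_width": finger opening in m.
Only numpy, scipy, OpenCV 4.12 (cv2) and the standard library are available. Lean on these libraries where they do the work, as an engineer would, in place of code of your own. Each camera call takes 0.05 s, during which the arm holds its last target. There are 200 camera calls.

## Working session

There is one attempt and no reset: what is moved stays moved. The work goes in short steps, Python scripts to look and compute and a shell command to move; the robot and the scene stay as the last step left them, time stands still between calls to the robot, and variables do not carry over. Pictures are saved under pics/ and viewed, about 12 in all and at most 16, crops included, and the job is handed in when it is done.

```bash
mkdir -p pics; ls
python3 - <<'E'
from rig import ctrl
import numpy as np, cv2
np.set_printoptions(precision=4,suppress=True)
s=ctrl.read_state(); print({k:np.round(v,3).tolist() for k,v in s.items()})
for n in ("scene","top"):
    im,d=ctrl.capture(n); np.savez(f"pics/{n}0.npz",im=im,d=d); cv2.imwrite(f"pics/{n}0.png",im[:,:,::-1])
    m=ctrl.camera_model(n); print(n,m)
E
```

```text
pics
{'t': 0.0, 'qpos': [1.238, 0.322, -0.07, 1.452, 0.023, 1.371, -0.057], 'dq': [0.001, 0.001, -0.0, 0.001, 0.0, 0.0, 0.001], 'effort': [0.0, -49.359, -0.383, -31.433, 0.013, 0.011, -0.0], 'position': [0.221, -0.611, 0.206], 'tcp_rot': [[0.94, 0.34, -0.001], [0.34, -0.94, 0.002], [-0.0, -0.002, -1.0]], 'ft_force': [0.127, -0.283, 0.292], 'torque': [0.018, 0.021, -0.008], 'grip_width': 0.085}
scene {'intrinsics': array([[496.7167,   0.    , 315.314 ],
       [  0.    , 496.7167, 191.8014],
       [  0.    ,   0.    ,   1.    ]]), 'world_from_camera': array([[ 0.6522,  0.4458, -0.6131,  1.3627],
       [ 0.758 , -0.3826,  0.5282, -0.7512],
       [ 0.0009, -0.8092, -0.5875,  0.9169],
       [ 0.    ,  0.    ,  0.    ,  1.    ]])}
top {'intrinsics': array([[421.6647,   0.    , 322.5299],
       [  0.    , 421.6647, 193.1599],
       [  0.    ,   0.    ,   1.    ]]), 'world_from_camera': array([[-0.021 , -0.991 ,  0.1324,  0.3637],
       [-0.9997,  0.0219,  0.0056, -0.0117],
       [-0.0085, -0.1323, -0.9912,  1.3784],
       [ 0.    ,  0.    ,  0.    ,  1.    ]])}
```

View pics/top0.png

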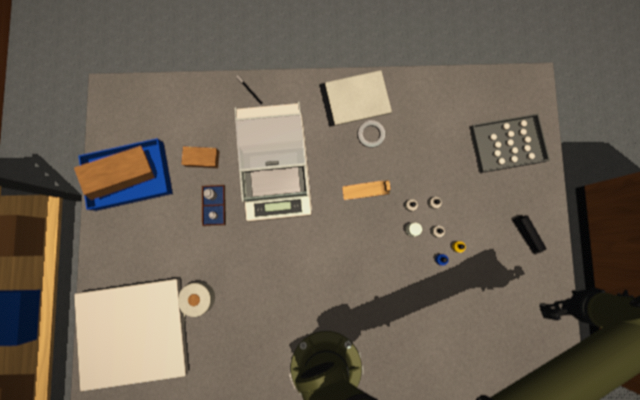

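View pics/scene0.png

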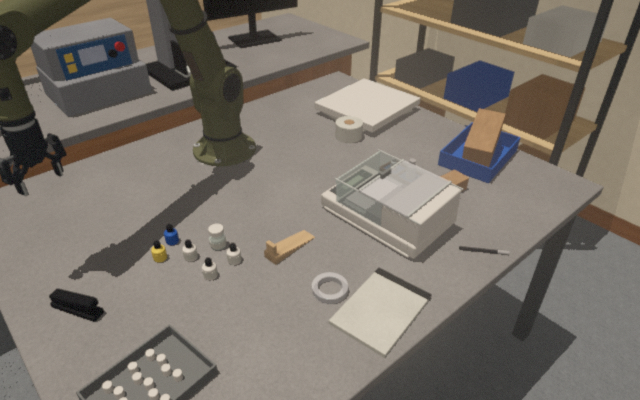

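The top view shows the balance at about (272,160), the wedge at (365,190) with its grip at (387,187), white bottles at (412,204), (436,202) and (439,231), and the jar at (415,229). The blue and yellow look-alikes are at (442,259) and (460,247), and both tray compartments look occupied at (213,205). I'll zoom in and measure.

```bash
cat > h.py <<'E'
import numpy as np, cv2
from rig import ctrl
np.set_printoptions(precision=4,suppress=True)
def plane(m,uv,z):
    uv=np.atleast_2d(uv).astype(float); K=m["intrinsics"]; T=m["world_from_camera"]
    r=np.c_[(uv[:,0]-K[0,2])/K[0,0],(uv[:,1]-K[1,2])/K[1,1],np.ones(len(uv))]@T[:3,:3].T
    o=T[:3,3]; return o+r*((z-o[2])/r[:,2])[:,None]
def cloud(m,d):
    K=m["intrinsics"]; T=m["world_from_camera"]; v,u=np.mgrid[:d.shape[0],:d.shape[1]]
    c=np.stack([(u-K[0,2])/K[0,0]*d,(v-K[1,2])/K[1,1]*d,d],-1); return c@T[:3,:3].T+T[:3,3]
def proj(m,P):
    T=m["world_from_camera"];c=(np.atleast_2d(P)-T[:3,3])@T[:3,:3]; K=m["intrinsics"]
    return c[:,:2]/c[:,2:]*[K[0,0],K[1,1]]+K[:2,2]
E
python3 - <<'E'
from h import *
f=np.load("pics/top0.npz"); im,d=f["im"],f["d"]; m=ctrl.camera_model("top")
g=np.load("pics/scene0.npz")
a=cv2.resize(im[95:270,180:480],None,fx=2.6,fy=2.6,interpolation=cv2.INTER_CUBIC)
cv2.imwrite("pics/c1.png",a[:,:,::-1])
b=cv2.resize(g["im"][140:290,140:480],None,fx=2.35,fy=2.35,interpolation=cv2.INTER_CUBIC)
cv2.imwrite("pics/c2.png",b[:,:,::-1])
C=cloud(m,d)
for n,(u,v) in dict(bench=(350,240),b1=(412,204),b2=(436,202),b3=(439,231),jar=(415,229),wed=(360,191),grip=(387,187),cov=(270,135),covgrip=(272,162),pan=(275,180),house=(270,108),front=(280,209),tr1=(210,193),tr2=(212,215),tape=(371,133)).items(): print(n,C[v,u])
hsv=cv2.cvtColor(im,cv2.COLOR_RGB2HSV)
# wedge
w=((hsv[...,0]<22)&(hsv[...,1]>90)&(hsv[...,2]>110)).astype(np.uint8); 
x=np.zeros_like(w); x[170:205,335:400]=1
c=max(cv2.findContours(w*x,0,1)[0],key=cv2.contourArea); print("wedge",cv2.minAreaRect(c),cv2.boxPoints(cv2.minAreaRect(c)).tolist())
# white things among bottles
w=((hsv[...,1]<60)&(hsv[...,2]>150)).astype(np.uint8); x[:]=0; x[185:275,395:475]=1
for c in cv2.findContours(w*x,0,1)[0]:
    if cv2.contourArea(c)>15: print("white",cv2.minEnclosingCircle(c),cv2.contourArea(c))
E
```

```text
bench [ 0.3926 -0.0902 -0.0057]
b1 [ 0.4997 -0.2849  0.0567]
b2 [ 0.5042 -0.3601  0.0582]
b3 [ 0.4132 -0.3641  0.059 ]
jar [ 0.421  -0.2898  0.0593]
wed [ 0.5511 -0.1268  0.0086]
grip [ 0.5554 -0.2085  0.0573]
cov [0.7098 0.1503 0.1404]
covgrip [0.6229 0.1425 0.1579]
pan [0.5859 0.146  0.0566]
house [0.7971 0.1509 0.1326]
front [0.4931 0.131  0.0552]
tr1 [0.5473 0.3497 0.0665]
tr2 [0.4797 0.3484 0.0447]
tape [ 0.7482 -0.1709 -0.0005]
wedge ((366.18780517578125, 189.40830993652344), (15.52923583984375, 48.900569915771484), 82.40535736083984) [[340.92578125, 184.94325256347656], [389.39739990234375, 178.48036193847656], [391.4498291015625, 193.8733673095703], [342.97821044921875, 200.3362579345703]]
white ((415.1153869628906, 228.88461303710938), 7.202374458312988) 137.5
```

View pics/c1.png

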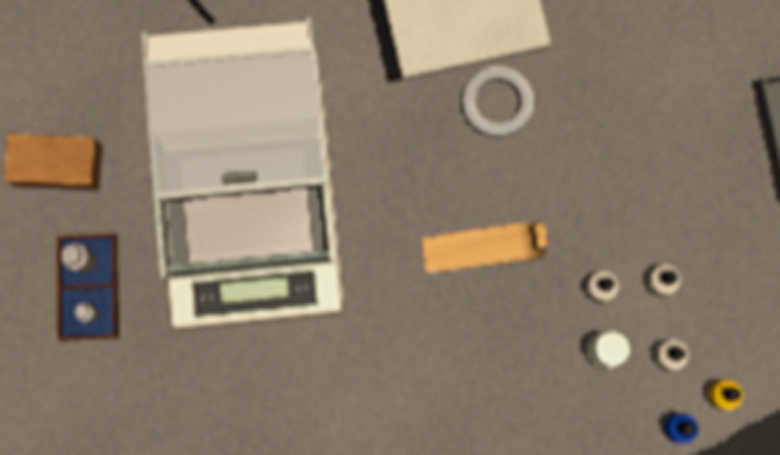

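View pics/c2.png

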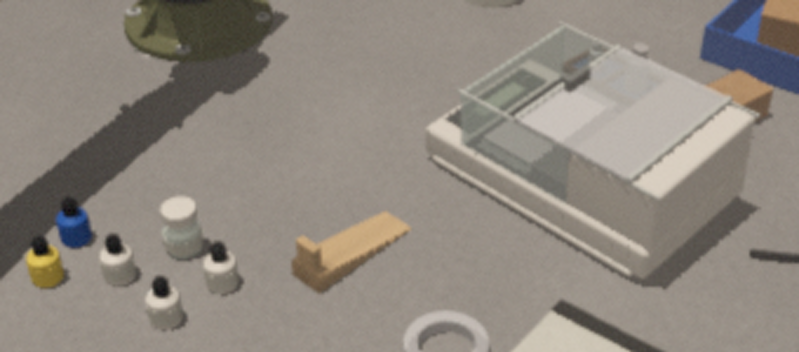

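Three white bottles and the jar stand on the bench. The check weight is already in the tray at c1 (75,257) beside the small weight, the pan is empty and the cover is part open. Next come the precise positions and a baseline for the tilt.

```bash
cat >> h.py <<'E'
def bottles(n,im,d,m,lo=(0.35,-0.46),hi=(0.58,-0.2)):
    """dark caps on white bodies: cap centroid cast to z=0.05"""
    C=cloud(m,d); P=plane(m,np.stack(np.mgrid[:640,:400],-1).transpose(1,0,2).reshape(-1,2),0.05).reshape(400,640,3)
    k=(im.max(-1)<60)&(C[...,2]>0.03)&(C[...,2]<0.08)&(P[...,0]>lo[0])&(P[...,0]<hi[0])&(P[...,1]>lo[1])&(P[...,1]<hi[1])
    nn,l,st,ce=cv2.connectedComponentsWithStats(k.astype(np.uint8))
    out=[]
    for i in range(1,nn):
        if st[i,4]<6: continue
        u,v=ce[i].astype(int); b=im[max(v-8,0):v+14,u-8:u+9].reshape(-1,3).astype(int); sat=(b.max(1)-b.min(1)).max()
        out.append((plane(m,ce[i],0.05)[0][:2].round(4).tolist(),"px",ce[i].round(1).tolist(),int(st[i,4]),"sat",int(sat)))
    return out
def tilt(im,d,m,yaw):
    """plane of cover+housing top; slope along balance y"""
    C=cloud(m,d); k=(C[...,2]>0.115)&(C[...,2]<0.155)&(C[...,0]>0.55)&(C[...,0]<0.85)&(C[...,1]>0.04)&(C[...,1]<0.25)
    p=C[k]; 
    for _ in range(6):
        A=np.c_[p[:,:2],np.ones(len(p))]; c=np.linalg.lstsq(A,p[:,2],rcond=None)[0]; r=p[:,2]-A@c; p=p[abs(r)<2.5*r.std()]
    return c[:2]@[-np.sin(yaw),np.cos(yaw)],c[:2]@[np.cos(yaw),np.sin(yaw)],len(p),r.std()
E
python3 - <<'E'
from h import *
for n in ("top","scene"):
    f=np.load(f"pics/{n}0.npz"); im,d=f["im"],f["d"]; m=ctrl.camera_model(n); C=cloud(m,d)
    print(n); [print("  ",b) for b in bottles(n,im,d,m)]
    near=lambda a,b,c,e: (C[...,0]>a)&(C[...,0]<b)&(C[...,1]>c)&(C[...,1]<e)
    k=near(.5,.62,-.26,-.17)&(C[...,2]>.042)&(C[...,2]<.07); print(" block",C[k].mean(0),k.sum())
    hsv=cv2.cvtColor(im,cv2.COLOR_RGB2HSV); w=(hsv[...,0]<22)&(hsv[...,1]>90)&(hsv[...,2]>100)&near(.48,.65,-.28,-.02)
    p=C[w]; r=cv2.minAreaRect(p[:,:2].astype(np.float32)); print(" wedge rect",r, cv2.boxPoints(r).round(3).tolist())
    k=near(.4,.95,0,.3)&(C[...,2]>.12)&(C[...,2]<.145); r=cv2.minAreaRect(C[k][:,:2].astype(np.float32)); print(" top rect",r,cv2.boxPoints(r).round(3).tolist())
    k=near(.4,.95,0,.3)&(C[...,2]>.025)&(C[...,2]<.17); r=cv2.minAreaRect(C[k][:,:2].astype(np.float32)); print(" all rect",r,cv2.boxPoints(r).round(3).tolist())
    k=near(.55,.7,.08,.2)&(C[...,2]>.148)&(C[...,2]<.175); print(" fin",C[k].mean(0) if k.any() else 0,k.sum())
    print(" tilt",tilt(im,d,m,0.08))
m=ctrl.camera_model("top"); q=lambda L:np.array(L)/2.6+[180,95]
print("front panel corners z.06",plane(m,q([[173,325],[340,310]]),.05).tolist())
print("right edge pts",plane(m,q([[340,310],[334,250]]),.04).tolist())
print("pan edge L,R front",plane(m,q([[190,262],[311,252],[188,205],[308,193]]),.057).tolist())
print("glass front",plane(m,q([[165,272],[328,258]]),.13).tolist(),"housing rear",plane(m,q([[145,35],[310,22]]),.135).tolist())
E
```

```text
top
   ([0.5073, -0.364], 'px', [436.5, 201.3], 14, 'sat', 51)
   ([0.5006, -0.2874], 'px', [412.4, 203.9], 11, 'sat', 51)
   ([0.4155, -0.3673], 'px', [439.2, 230.4], 14, 'sat', 51)
   ([0.3655, -0.4313], 'px', [460.7, 246.0], 13, 'sat', 215)
 block [ 0.5604 -0.2101  0.055 ] 43
 wedge rect ((0.5570695996284485, -0.14854614436626434), (0.052234649658203125, 0.16207654774188995), 6.811276435852051) [[0.5220000147819519, -0.07100000232458115], [0.5410000085830688, -0.23199999332427979], [0.5929999947547913, -0.22599999606609344], [0.5730000138282776, -0.06499999761581421]]
 top rect ((0.6623213887214661, 0.14908811450004578), (0.2880002558231354, 0.19815392792224884), 4.736257076263428) [[0.5109999775886536, 0.23600000143051147], [0.5270000100135803, 0.03799999877810478], [0.8140000104904175, 0.06199999898672104], [0.7979999780654907, 0.25999999046325684]]
 all rect ((0.6352095007896423, 0.15046170353889465), (0.34199661016464233, 0.2077879160642624), 4.6623125076293945) [[0.4560000002384186, 0.23999999463558197], [0.4729999899864197, 0.032999999821186066], [0.8140000104904175, 0.06100
[... 1637 characters left out ...]
69, 0.050000000000000044]]
right edge pts [[0.47573285169987295, 0.03476245518849992, 0.040000000000000036], [0.5500128560656774, 0.04087957132473075, 0.040000000000000036]]
pan edge L,R front [[0.53678734302353, 0.21568021770401008, 0.05699999999999994], [0.5458089376557421, 0.06824728479784127, 0.05699999999999994], [0.6072613823315107, 0.2181942612433448, 0.05699999999999994], [0.6188848755403518, 0.070921072014029, 0.05699999999999994]]
glass front [[0.5162792482247768, 0.23185239912250344, 0.13000000000000012], [0.5283589957312612, 0.044391260192146426, 0.13000000000000012]] housing rear [[0.7973431756139009, 0.2555601797131893, 0.135], [0.8085785375615404, 0.060941790956244066, 0.135]]
```

Both cameras agree. Balance yaw is 4.7°, pan centre about (0.604, 0.146), cover open about 0.086, wedge block at (0.562, -0.212) with the wedge's tip heading at 96.6°. I'll move above the wedge block.

```bash
python3 -m inch '[[456,-259,70,-76.7],[456,-259,70,-76.7],[456,-259,70,-76.7],[456,-259,70,-76.7],[456,-259,70,-76.7],[456,-259,70,-76.7],[456,-259,70,-76.7],[456,-259,70,-76.7],[456,-259,70,-76.7],[456,-259,70,-76.7],[456,-259,70,-76.7],[456,-259,70,-76.7]]' 0; python3 -m inch '[[0,0,0,0],[0,0,0,0],[0,0,0,0]]'
python3 - <<'E'
from h import *
s=ctrl.read_state(); print(s["position"],s["tcp_rot"],s["t"])
f=ctrl.capture("top"); im,d=f; m=ctrl.camera_model("top"); C=cloud(m,d)
im2,d2=ctrl.capture("scene"); m2=ctrl.camera_model("scene"); C2=cloud(m2,d2)
for C,i in((C,im),(C2,im2)):
    hsv=cv2.cvtColor(i,cv2.COLOR_RGB2HSV); w=(hsv[...,0]<22)&(hsv[...,1]>90)&(hsv[...,2]>100)&(C[...,0]>.48)&(C[...,0]<.65)&(C[...,1]>-.28)&(C[...,1]<-.02)&(C[...,2]<.07)
    print(w.sum(), cv2.minAreaRect(C[w][:,:2].astype(np.float32)))
im,d=ctrl.capture("wrist"); cv2.imwrite("pics/w1.png",im[:,:,::-1]); print(ctrl.camera_model("wrist"))
E
```

```text
t: 1.3
position: [0.5641, -0.206, 0.1361]
tcp_rot: [[-0.123, 0.992, 0.0], [0.992, 0.123, 0.004], [0.004, 0.001, -1.0]]
ft_force: [0.3, 1.1, 0.6]
grip_width: 0.0854
t: 1.6
position: [0.5608, -0.2147, 0.1371]
tcp_rot: [[-0.112, 0.994, -0.0], [0.994, 0.112, -0.001], [-0.001, -0.0, -1.0]]
ft_force: [0.4, -0.2, 0.0]
grip_width: 0.0852
[ 0.5608 -0.2147  0.1371] [[-0.1116  0.9938 -0.0004]
 [ 0.9938  0.1116 -0.0009]
 [-0.0009 -0.0005 -1.    ]] 1.6
536 ((0.5564953088760376, -0.14836110174655914), (0.04836532473564148, 0.16142046451568604), 5.355303764343262)
684 ((0.5555583834648132, -0.14835838973522186), (0.04609599709510803, 0.148528590798378), 6.873270511627197)
{'intrinsics': array([[309.7069,   0.    , 318.5543],
       [  0.    , 309.7069, 197.2723],
       [  0.    ,   0.    ,   1.    ]]), 'world_from_camera': array([[ 0.9936,  0.109 ,  0.0294,  0.5534],
       [ 0.1129, -0.958 , -0.2634, -0.1477],
       [-0.0005,  0.2651, -0.9642,  0.3031],
       [ 0.    ,  0.    ,  0.    ,  1.    ]])}
```

```bash
python3 -m inch '[[2,1,50,0],[2,1,90,0],[2,1,109,0],[2,1,109,0],[2,1,109,0],[2,1,109,0]]'; python3 -m inch '[[0,0,0,0],[0,0,0,0],[0,0,0,0],[0,0,0,0],[0,0,0,0],[0,0,0,0],[0,0,0,0],[0,0,0,0]]' 1
python3 - <<'E'
from h import *
im,d=ctrl.capture("wrist"); cv2.imwrite("pics/w2.png",im[:,:,::-1])
E
```

```text
t: 2.35
position: [0.564, -0.2113, 0.0301]
tcp_rot: [[-0.114, 0.993, 0.003], [0.993, 0.114, -0.001], [-0.002, 0.003, -1.0]]
ft_force: [-0.1, 0.2, -0.1]
grip_width: 0.0854
t: 3.15
position: [0.5627, -0.2108, 0.0289]
tcp_rot: [[-0.114, 0.993, 0.0], [0.993, 0.114, -0.001], [-0.001, 0.0, -1.0]]
ft_force: [-2.4, 0.3, 5.7]
grip_width: 0.0266
```

View pics/w2.png

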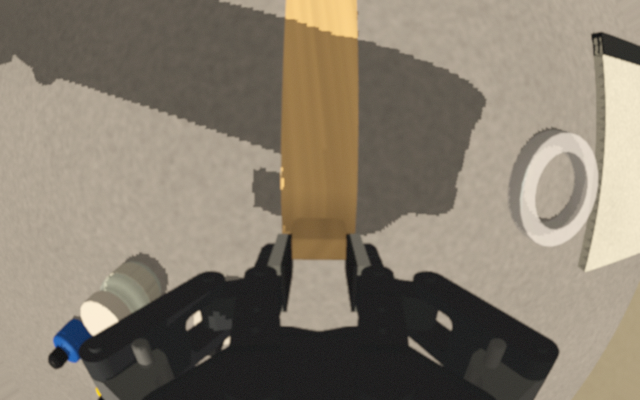

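The wedge block shows between the finger tips near (322,245), with a width of 27 mm. I'll drag the wedge in line with the balance and stop short of its edge.

```bash
python3 -m inch '[[5,20,-1,0],[20,40,-1,0],[40,60,-1,1],[60,72,-1,1.8],[75,72,-1,1.8],[85,72,-1,1.8],[85,72,-1,1.8],[85,72,-1,1.8],[85,72,-1,1.8]]'
python3 - <<'E'
from h import *
s=ctrl.read_state()
for n in("top","scene"):
    i,d=ctrl.capture(n); m=ctrl.camera_model(n); C=cloud(m,d)
    hsv=cv2.cvtColor(i,cv2.COLOR_RGB2HSV); w=(hsv[...,0]<22)&(hsv[...,1]>90)&(hsv[...,2]>70)&(C[...,0]>.5)&(C[...,0]<.7)&(C[...,1]>-.2)&(C[...,1]<.05)&(C[...,2]<.07)
    print(w.sum(), cv2.boxPoints(cv2.minAreaRect(C[w][:,:2].astype(np.float32))).round(3).tolist())
    print([b for b in bottles(n,i,d,m)])
im,d=ctrl.capture("scene"); cv2.imwrite("pics/s3.png",cv2.resize(im[120:290,200:480],None,fx=2.8,fy=2.8)[:,:,::-1])
E
```

```text
t: 4.1
position: [0.6237, -0.1191, 0.029]
tcp_rot: [[-0.082, 0.997, -0.001], [0.997, 0.082, -0.0], [-0.0, -0.001, -1.0]]
ft_force: [-0.2, 0.2, 0.6]
grip_width: 0.0266
601 [[0.5879999995231628, 0.02199999988079071], [0.5989999771118164, -0.11500000208616257], [0.6520000100135803, -0.11100000143051147], [0.640999972820282, 0.027000000700354576]]
[([0.5077, -0.3639], 'px', [436.5, 201.2], 13, 'sat', 52), ([0.5006, -0.2874], 'px', [412.4, 203.9], 11, 'sat', 52), ([0.4154, -0.3678], 'px', [439.4, 230.4], 13, 'sat', 51), ([0.3655, -0.4313], 'px', [460.7, 246.0], 13, 'sat', 225)]
518 [[0.5920000076293945, 0.014999999664723873], [0.6019999980926514, -0.13300000131130219], [0.6470000147819519, -0.12999999523162842], [0.6359999775886536, 0.017999999225139618]]
[([0.3658, -0.4349], 'px', [156.6, 244.3], 34, 'sat', 129), ([0.4166, -0.3725], 'px', [187.9, 243.8], 32, 'sat', 26), ([0.5026, -0.2919], 'px', [232.4, 247.1], 32, 'sat', 25), ([0.5092, -0.368], 'px', [207.9, 262.0], 34, 'sat', 26)]
```

View pics/s3.png

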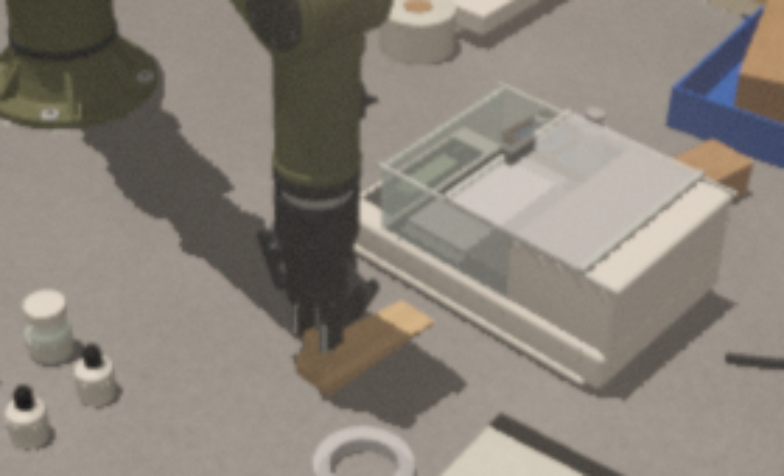

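The wedge followed and is lined up with the balance, its tip about 22 mm short of the edge. I'll push in steps and watch the force.

```bash
p(){ grep -E "position|force" | tr '\n' ' '; echo; }
python3 -m inch '[[8,0,0,0],[16,0,0,0],[25,0,0,0],[25,0,0,0]]' | p
python3 -m inch '[[4,0,0,0],[5,0,0,0],[5,0,0,0]]' | p
python3 -m inch '[[4,0,0,0],[5,0,0,0],[5,0,0,0]]' | p
python3 -m inch '[[4,0,0,0],[5,0,0,0],[5,0,0,0]]' | p
python3 -m inch '[[4,0,0,0],[5,0,0,0],[5,0,0,0]]' | p
python3 -m inch '[[4,0,0,0],[5,0,0,0],[5,0,0,0]]' | p
python3 -m inch '[[4,0,0,0],[5,0,0,0],[5,0,0,0]]' | p
```

```text
position: [0.6221, -0.0899, 0.029] ft_force: [-0.7, 1.1, -1.0] 
position: [0.6218, -0.0878, 0.029] ft_force: [-0.0, -0.5, 0.5] 
position: [0.6213, -0.0827, 0.029] ft_force: [-0.1, -0.1, 0.5] 
position: [0.6209, -0.0775, 0.0291] ft_force: [0.3, 0.1, -0.6] 
position: [0.6205, -0.0725, 0.0291] ft_force: [0.1, -0.1, -0.6] 
position: [0.6203, -0.0701, 0.0293] ft_force: [0.4, -5.0, -0.3] 
position: [0.6203, -0.0699, 0.0299] ft_force: [0.9, -12.7, 1.9]
```

```bash
p(){ grep -E "position|force" | tr '\n' ' '; echo; }
python3 -m inch '[[4,0,0,0],[5,0,0,0],[5,0,0,0]]' | p
python3 -m inch '[[4,0,0,0],[5,0,0,0],[5,0,0,0]]' | p
python3 -m inch '[[4,0,0,0],[8,0,0,0],[8,0,0,0]]' | p
python3 -m inch '[[4,0,0,0],[8,0,0,0],[8,0,0,0]]' | p
python3 - <<'E'
from h import *
for n in("top","scene"): i,d=ctrl.capture(n); print(tilt(i,d,ctrl.camera_model(n),0.082))
E
```

```text
position: [0.6204, -0.0673, 0.0303] ft_force: [0.5, -16.0, 2.4] 
position: [0.6202, -0.0625, 0.0303] ft_force: [1.2, -16.2, 2.6] 
position: [0.6195, -0.0538, 0.0302] ft_force: [1.6, -14.4, 2.0] 
position: [0.6187, -0.0451, 0.0299] ft_force: [1.3, -13.3, 1.1] 
(np.float64(0.020722807540145667), np.float64(-0.023161617594576762), 3956, np.float64(0.002930843055920339))
(np.float64(0.025352558865829353), np.float64(-0.031638213693835494), 3390, np.float64(0.0027261200410218568))
```

The tilt has changed by 0.0227 rad in both views, against 0.0216 predicted from the travel. About 27 mm remain.

```bash
p(){ grep -E "position|force" | tr '\n' ' '; echo; }
python3 -m inch '[[4,0,0,0],[8,0,0,0],[8,0,0,0]]' | p
python3 -m inch '[[4,0,0,0],[8,0,0,0],[8,0,0,0]]' | p
python3 -m inch '[[4,0,0,0],[7,0,0,0],[7,0,0,0],[7,0,0,0]]' | p
python3 - <<'E'
from h import *
for n in("top","scene"): i,d=ctrl.capture(n); print(tilt(i,d,ctrl.camera_model(n),0.082))
E
```

```text
position: [0.6178, -0.0366, 0.0296] ft_force: [0.4, -12.5, 1.5] 
position: [0.6169, -0.0281, 0.0294] ft_force: [2.0, -12.8, -1.0] 
position: [0.6161, -0.0209, 0.029] ft_force: [0.8, -11.5, -1.5] 
(np.float64(0.0011441168698811), np.float64(-0.021221509721897708), 3937, np.float64(0.0028944231431125397))
(np.float64(0.006709046771660742), np.float64(-0.030708561181542207), 3285, np.float64(0.0027728712824353057))
```

```bash
p(){ grep -E "position|force|width" | tr '\n' ' '; echo; }
python3 -m inch '[[3.5,0,0,0],[3.5,0,0,0],[3.5,0,0,0],[3.5,0,0,0]]' | p
python3 -m inch '[[-5,0,0,0],[-5,0,0,0],[-5,0,0,0]]' | p
python3 - <<'E'
from h import *
for n in("top","scene"): i,d=ctrl.capture(n); print(tilt(i,d,ctrl.camera_model(n),0.082))
E
```

```text
position: [0.6158, -0.0174, 0.029] ft_force: [0.8, -11.8, -0.8] grip_width: 0.0262 
position: [0.6158, -0.0174, 0.029] ft_force: [1.0, -5.9, -1.8] grip_width: 0.0262 
(np.float64(0.0006025087464231883), np.float64(-0.024044168780777517), 3888, np.float64(0.0027564172523806955))
(np.float64(0.004815499908662227), np.float64(-0.03083789373790512), 3291, np.float64(0.0028054648234550755))
```

```bash
cat >> h.py <<'E'
def bench(im,d,m,yaw):
    C=cloud(m,d); k=(abs(C[...,2])<0.02)&(C[...,0]>0.3)&(C[...,0]<0.95)&(C[...,1]>-0.3)&(C[...,1]<0.5)
    p=C[k]
    for _ in range(8):
        A=np.c_[p[:,:2],np.ones(len(p))]; c=np.linalg.lstsq(A,p[:,2],rcond=None)[0]; r=p[:,2]-A@c; p=p[abs(r)<2.5*r.std()]
    return c[:2]@[-np.sin(yaw),np.cos(yaw)]
E
python3 - <<'E'
from h import *
for n in("top","scene"):
    m=ctrl.camera_model(n); f=np.load(f"pics/{n}0.npz"); print(n,"start",tilt(f["im"],f["d"],m,.082)[0]-bench(f["im"],f["d"],m,.082))
    a=[(lambda i,d:tilt(i,d,m,.082)[0]-bench(i,d,m,.082))(*ctrl.capture(n)) for _ in range(4)]; print(np.round(a,4),np.mean(a))
E
```

```text
top start 0.04505959254009288
[ 0.0007 -0.0008  0.0021  0.0005] 0.0006470135377174426
scene start 0.052175783326634174
[0.0058 0.005  0.0052 0.0062] 0.005565968395947705
```

Level to within about 0.001 rad, from the mean change of 0.0455. I'll relieve the force, release and go up.

```bash
p(){ grep -E "t:|position|force|width" | tr '\n' ' '; echo; }
python3 -m inch '[[-4,0,0,0],[-4,0,0,0],[-4,0,0,0]]' | p
python3 -m inch '[[0,0,0,0],[0,0,0,0],[0,0,0,0],[0,0,0,0],[0,0,0,0]]' 0 | p
python3 -m inch '[[-3,0,-30,0],[-5,0,-80,0],[-5,0,-130,0],[-5,0,-180,0],[-5,0,-190,0],[-5,0,-190,0]]' | p
python3 - <<'E'
from h import *
for n in("top","scene"):
    m=ctrl.camera_model(n); a=[]
    for _ in range(3):
        i,d=ctrl.capture(n); a.append(tilt(i,d,m,.082)[0]-bench(i,d,m,.082))
    C=cloud(m,d); k=(C[...,0]>.55)&(C[...,0]<.72)&(C[...,1]>.08)&(C[...,1]<.2)&(C[...,2]>.144)&(C[...,2]<.175); print(n,np.mean(a),"fin",C[k].mean(0),k.sum())
    k=(C[...,0]>.45)&(C[...,0]<.9)&(C[...,1]>0.02)&(C[...,1]<.3)&(C[...,2]>.12)&(C[...,2]<.145);r=cv2.minAreaRect(C[k][:,:2].astype(np.float32)); print(r)
    k=(C[...,0]>.55)&(C[...,0]<.59)&(C[...,1]>.09)&(C[...,1]<.2);print("pan z",np.median(C[k][:,2]))
    cv2.imwrite(f"pics/{n}4.png",cv2.resize(i[100:240,180:480],None,fx=2.6,fy=2.6)[:,:,::-1])
s=ctrl.read_state(); print(s["position"],s["tcp_rot"].tolist())
E
```

```text
t: 10.35 position: [0.6158, -0.0175, 0.0289] tcp_rot: [[-0.085, 0.996, -0.0], [0.996, 0.085, 0.002], [0.002, -0.0, -1.0]] ft_force: [0.1, 2.9, -2.1] grip_width: 0.0269 
t: 10.85 position: [0.6162, -0.0201, 0.0293] tcp_rot: [[-0.083, 0.997, 0.0], [0.997, 0.083, -0.0], [-0.0, 0.0, -1.0]] ft_force: [-0.3, -0.3, -0.8] grip_width: 0.0856 
t: 11.45 position: [0.618, -0.0247, 0.2219] tcp_rot: [[-0.083, 0.997, 0.005], [0.997, 0.083, -0.001], [-0.001, 0.005, -1.0]] ft_force: [-0.6, 0.2, -0.2] grip_width: 0.0856 
top 0.0003082702163665851 fin [0.6586 0.1399 0.147 ] 699
((0.6627753973007202, 0.15496395528316498), (0.2881848216056824, 0.19898025691509247), 4.932706832885742)
pan z 0.06666014109944407
scene 0.009488609903560232 fin [0.662  0.1382 0.1468] 708
((0.6620934009552002, 0.15462282299995422), (0.29024702310562134, 0.20750513672828674), 4.856437683105469)
pan z nan
[ 0.6155 -0.0249  0.2169] [[-0.08312877245496028, 0.9965322063872798, -0.0036288872993469274], [0.9965386163293402, 0.08313049662929742, 0.0003266413485990085], [0.000627179827223173, -0.003589173033764203, -0.9999933622191688]]
  return _methods._mean(a, axis=axis, dtype=dtype,
  ret = ret.dtype.type(ret / rcount)
```

View pics/scene4.png

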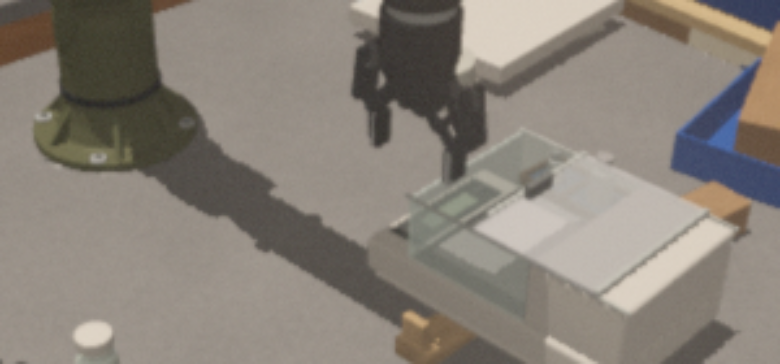

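The wedge stays put under the edge and the cover fin shows at (540,180). The cover top is at about z 0.142, the fin top at 0.160, and the jaws already lie along the fin's thin side. I'll grip the fin and slide the cover open.

```bash
p(){ grep -E "t:|position|force|width" | grep -v rot| tr '\n' ' '; echo; }
python3 -m inch '[[50,5,0,0],[100,10,0,0],[150,20,0,0],[172,21,0,0],[172,21,20,0],[172,21,50,0],[172,21,66,0],[172,21,66,0],[172,21,66,0],[172,21,66,0]]' | p
python3 - <<'E'
from h import *
i,d=ctrl.capture("wrist"); cv2.imwrite("pics/w5.png",i[:,:,::-1])
E
```

```text
t: 12.75 position: [0.624, 0.1485, 0.1545] ft_force: [1.1, 0.3, 0.1] grip_width: 0.0855
```

View pics/w5.png

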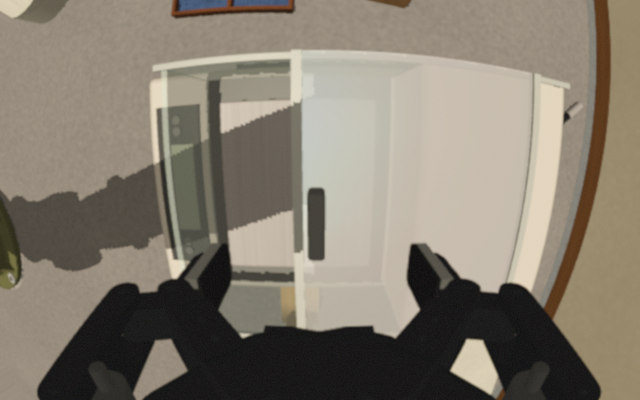

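The fin at (316,223) lies centred between the open fingers. I'll lower 5 mm and close.

```bash
p(){ grep -E "t:|position|force|width" | grep -v rot| tr '\n' ' '; echo; }
python3 -m inch '[[0,0,5,0],[0,0,5,0],[0,0,5,0],[0,0,5,0],[0,0,5,0],[0,0,5,0],[0,0,5,0]]' 1 | p
python3 -m inch '[[0,0,0,0],[0,0,0,0],[0,0,0,0]]' 1 | p
```

```text
t: 13.5 position: [0.6231, 0.1483, 0.1481] ft_force: [0.3, 0.0, -0.2] grip_width: 0.0004 
t: 13.8 position: [0.6231, 0.1484, 0.148] ft_force: [0.2, 0.5, -0.1] grip_width: 0.0004
```

```bash
cat >> h.py <<'E'
def wray(m,uv,z):
    K=m["intrinsics"];T=m["world_from_camera"]; a=(np.array(uv,float)-K[:2,2])/K[0,0]; th=np.hypot(*a)
    r=T[:3,:3]@np.r_[a/th*np.sin(th),np.cos(th)] if th>0 else T[:3,2]; o=T[:3,3]; return o+r*(z-o[2])/r[2]
E
python3 - <<'E'
from h import *
m=ctrl.camera_model("wrist"); print(ctrl.read_state()["position"],m["world_from_camera"][:3,3])
i,d=ctrl.capture("wrist"); cv2.imwrite("pics/w6.png",i[:,:,::-1])
for uv in ((316,188),(316,223),(316,258)): print(wray(m,uv,.16),wray(m,uv,.142))
E
```

```text
[0.6231 0.1484 0.148 ] [0.6173 0.2147 0.314 ]
[0.619  0.1774 0.16  ] [0.6192 0.173  0.142 ]
[0.6205 0.1584 0.16  ] [0.6209 0.1518 0.142 ]
[0.6222 0.1378 0.16  ] [0.6228 0.1288 0.142 ]
```

View pics/w6.png

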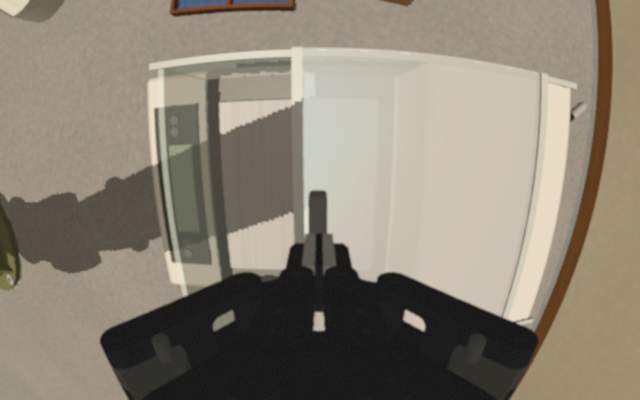

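The fingers closed to zero width while the fin shows at (318,192–232) just past the tips, so they probably shut above it. I'll lift and re-measure the cover and fin heights.

```bash
p(){ grep -E "t:|position|force|width" | grep -v rot| tr '\n' ' '; echo; }
python3 -m inch '[[0,0,-40,0],[-50,0,-60,0],[-100,0,-60,0],[-150,0,-60,0],[-160,0,-60,0],[-160,0,-60,0],[-160,0,-60,0]]' 0.3 | p
python3 - <<'E'
from h import *
B=np.array([[np.cos(.083),-np.sin(.083)],[np.sin(.083),np.cos(.083)]])
P=np.array([.603,.150])
for n in("top","scene"):
    m=ctrl.camera_model(n); I=[ctrl.capture(n) for _ in range(4)]; im=I[0][0]; d=np.median([x[1] for x in I],0); C=cloud(m,d)
    L=(C[...,:2]-P)@B; z=C[...,2]
    def box(a,b,c,e,lo=.0,hi=.2): k=(L[...,0]>a)&(L[...,0]<b)&(L[...,1]>c)&(L[...,1]<e)&(z>lo)&(z<hi); return np.median(z[k]).round(4),k.sum()
    print(n,"cover",box(.06,.15,-.08,.08,.1),"housing",box(.178,.195,-.08,.08,.1),"pan",box(-.055,-.01,-.05,.05),"panel",box(-.13,-.095,-.08,.08,.03),"bench",box(-.35,-.25,-.1,.1,-.02,.02))
    dark=(im.max(-1)<95)&(abs(L[...,0]-.02)<.04)&(abs(L[...,1])<.04)&(z>.1); print("fin px",dark.sum(),np.median(C[dark],0),np.percentile(z[dark],[10,50,90]) if dark.any() else 0, np.percentile(L[dark],[3,97],axis=0))
    v,u=np.nonzero(dark); print("px centroid",u.mean(),v.mean(), plane(m,[u.mean(),v.mean()],.145),plane(m,[u.mean(),v.mean()],.158))
E
```

```text
t: 14.55 position: [0.6363, -0.0095, 0.208] ft_force: [0.3, -0.1, -0.4] grip_width: 0.0595 
top cover (np.float64(0.1435), np.int64(1545)) housing (np.float64(0.1374), np.int64(281)) pan (np.float64(0.0665), np.int64(446)) panel (np.float64(0.0614), np.int64(570)) bench (np.float64(-0.0009), np.int64(1945))
  return _methods._mean(a, axis=axis, dtype=dtype,
  ret = um.true_divide(
Traceback (most recent call last):
IndexError: index -1 is out of bounds for axis 0 with size 0
```

Run:
```python
from h import *
a,d=ctrl.capture("top"); np.savez("pics/t7.npz",im=a,d=d)
b,e=ctrl.capture("scene"); np.savez("pics/s7.npz",im=b,d=e)
A=cv2.resize(a[95:225,215:335],None,fx=3.2,fy=3.2,interpolation=cv2.INTER_CUBIC); B=cv2.resize(b[140:270,310:440],None,fx=3.2,fy=3.2,interpolation=cv2.INTER_CUBIC)
cv2.imwrite("pics/c7.png",np.hstack([A,B])[:,:,::-1])
```

```text
(no output)
```

View pics/c7.png

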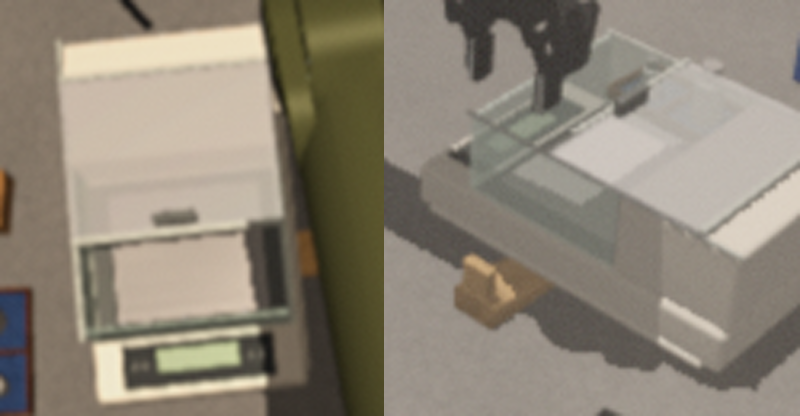

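Run:
```python
from h import *
m=ctrl.camera_model("top"); n=ctrl.camera_model("scene")
for z in (.15,.155,.16,.165): print(z,plane(m,[269.7,162.2],z)[0],plane(n,[386.9,168.5],z)[0])
for f,mm,(u,v) in (("t7",m,(270,162)),("s7",n,(387,168))):
    g=np.load(f"pics/{f}.npz"); C=cloud(mm,g["d"]); print(C[v-3:v+4,u-6:u+7,2].round(3)); print(g["im"][v-3:v+4,u-6:u+7].max(-1))
```

```text
0.15 [0.6241 0.1503 0.15  ] [0.6089 0.1637 0.15  ]
0.155 [0.623  0.1497 0.155 ] [0.6138 0.1578 0.155 ]
0.16 [0.622 0.149 0.16 ] [0.6187 0.1518 0.16  ]
0.165 [0.6209 0.1483 0.165 ] [0.6236 0.1458 0.165 ]
[[0.142 0.143 0.146 0.141 0.14  0.144 0.145 0.143 0.142 0.147 0.139 0.143
  0.145]
 [0.141 0.142 0.145 0.146 0.147 0.142 0.143 0.139 0.141 0.143 0.141 0.147
  0.144]
 [0.143 0.144 0.141 0.147 0.156 0.162 0.161 0.163 0.163 0.161 0.158 0.162
  0.139]
 [0.164 0.162 1.378 0.163 0.156 0.163 0.163 0.164 0.156 0.162 0.157 0.16
  0.15 ]
 [0.161 0.162 0.161 0.165 0.165 0.168 0.167 0.161 0.157 0.16  0.162 0.164
  0.15 ]
 [0.16  0.164 0.163 0.163 0.161 0.158 0.157 0.157 0.159 0.151 0.154 0.157
  0.149]
 [0.16  0.151 0.153 0.154 0.153 0.143 0.146 0.142 0.138 0.144 0.146 0.142
  0.144]]
[[198 196 193 193 194 194 194 193 194 189 183 185 194]
 [190 184 175 174 175 176 174 174 170 165 155 164 185]
 [166 154 142 139 143 142 141 139 137 134 128 138 166]
 [132 127 119 118 119 121 120 121 119 118 117 118 142]
 [115 113 110 108 106 104 106 106 106 107 108 109 135]
 [111 108 109 106 103 103 109 110 113 122
[... 335 characters left out ...]
79 0.081 0.083 0.161 0.16  0.16  0.16  0.16  0.158 0.158
  0.147]
 [0.075 0.073 0.08  0.164 0.163 0.163 0.162 0.165 0.161 0.158 0.156 0.153
  0.144]
 [0.068 0.162 0.162 0.163 0.162 0.163 0.161 0.159 0.155 0.156 0.152 0.15
  0.142]
 [0.067 0.161 0.164 0.162 0.159 0.159 0.159 0.152 0.152 0.154 0.145 0.147
  0.147]]
[[140 133 126 120 118 111 114 116 119 130 140 161 185]
 [127 118 118 112 113 117 121 122 132 132 139 156 171]
 [122 120 116 117 119 128 125 128 133 131 125 127 157]
 [119 120 120 122 122 130 130 130 125 113 104 125 172]
 [115 114 118 126 129 133 128 119 103  92  91 127 177]
 [115 117 126 132 131 125 109  97  90  86  94 133 175]
 [127 112 124 132 118 102  93  87  86  89 104 144 173]]
```

The fin is at (0.6215, 0.149) with its top at 0.162, which is exactly where I gripped. The near-zero width must be a reading offset, since the 30 mm block also read 27 mm and w6 shows the dark fin between the pads at (318,250). I'll grip again and pull.

```bash
p(){ grep -E "t:|position|force|width" | grep -v rot| tr '\n' ' '; echo; }
python3 -m inch '[[50,0,0,0],[100,0,0,0],[150,0,0,0],[160,0,0,0],[160,0,20,0],[160,-1,50,0],[160,-1,60,0],[160,-1,60,0],[160,-1,60,0]]' | p
python3 -m inch '[[0,0,0,0],[0,0,0,0],[0,0,0,0],[0,0,0,0],[0,0,0,0]]' 1 | p
python3 -m inch '[[0,10,0,0],[0,25,0,0],[0,40,0,0],[0,40,0,0]]' | p
python3 -m inch '[[0,15,0,0],[0,30,0,0],[0,40,0,0],[0,40,0,0],[0,40,0,0]]' | p
```

```text
t: 15.75 position: [0.6227, 0.1484, 0.149] ft_force: [-0.4, -0.2, 0.6] grip_width: 0.0601 
t: 16.25 position: [0.6222, 0.1483, 0.1483] ft_force: [0.1, 0.1, -0.7] grip_width: -0.0001 
t: 16.65 position: [0.6639, 0.1512, 0.1475] ft_force: [-0.3, -0.1, -0.7] grip_width: -0.0002 
t: 17.15 position: [0.7013, 0.1551, 0.1477] ft_force: [-0.4, -0.1, 0.1] grip_width: 0.0001
```

Run:
```python
from h import *
a,d=ctrl.capture("scene"); b,e=ctrl.capture("wrist"); print(ctrl.camera_model("wrist")["world_from_camera"])
A=cv2.resize(a[120:270,310:460],(400,400),interpolation=cv2.INTER_CUBIC); B=b[:,140:540]
cv2.imwrite("pics/c8.png",np.hstack([A,B])[:,:,::-1])
```

```text
[[ 0.9965  0.0812  0.0213  0.6954]
 [ 0.084  -0.9609 -0.2638  0.2215]
 [-0.001   0.2647 -0.9643  0.314 ]
 [ 0.      0.      0.      1.    ]]
```

View pics/c8.png

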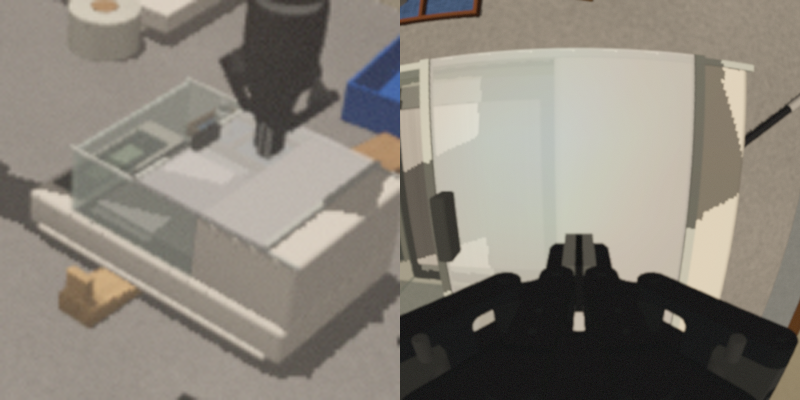

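The fin stayed at the same scene pixel (387,170) while the closed fingers passed to x 0.70, so they never held it. The wrist depth gives the fin height relative to the hand directly.

Run:
```python
from h import *
m=ctrl.camera_model("wrist"); T=m["world_from_camera"]; K=m["intrinsics"]; im,d=ctrl.capture("wrist"); print(ctrl.read_state()["position"])
def pt(u,v):
    a=(np.array([u,v])-K[:2,2])/K[0,0]; th=np.hypot(*a); r=np.r_[a/th*np.sin(th),np.cos(th)]
    D=np.median(d[v-1:v+2,u-1:u+2]); return T[:3,3]+T[:3,:3]@(r/r[2]*D), D
for n,uv in dict(fintop=(183,200),finmid=(184,225),finend=(188,252),finside=(192,225),cover=(260,150),cover2=(260,230),cover3=(330,200),tipL=(309,245),tipR=(328,245),tipL2=(308,238),house=(470,200)).items(): print(n,*pt(*uv),im[uv[1],uv[0]])
```

```text
[0.7012 0.155  0.1482]
fintop [0.6245 0.1717 0.1607] 0.15941614 [61 59 51]
finmid [0.6248 0.1573 0.1616] 0.1623727 [65 62 55]
finend [0.6259 0.1404 0.1612] 0.1672871 [66 63 56]
finside [0.6266 0.1548 0.1542] 0.17026113 [53 51 46]
cover [0.6643 0.1994 0.1439] 0.16918805 [194 199 191]
cover2 [0.6659 0.1516 0.1435] 0.18223777 [194 195 180]
cover3 [0.7058 0.1738 0.1436] 0.17711371 [202 201 185]
tipL [0.6957 0.1654 0.1896] 0.13476808 [85 83 73]
tipR [0.7041 0.1659 0.1889] 0.13543509 [85 82 72]
tipL2 [0.695  0.165  0.1808] 0.14333044 [86 83 73]
house [0.7964 0.1797 0.1379] 0.18301263 [222 210 185]
```

Run:
```python
from h import *
m=ctrl.camera_model("wrist"); T=m["world_from_camera"]; K=m["intrinsics"]; im,d=ctrl.capture("wrist")
v,u=np.mgrid[:400,:640]; a=np.stack([(u-K[0,2]),(v-K[1,2])],-1)/K[0,0]; th=np.hypot(a[...,0],a[...,1])+1e-9
r=np.concatenate([a/th[...,None]*np.sin(th)[...,None],np.cos(th)[...,None]],-1); C=(r/r[...,2:]*d[...,None])@T[:3,:3].T+T[:3,3]
print(C[222:262:3,300:340:4,2].round(3)); print(C[222:262:3,300:340:4,1].round(3))
```

```text
[[0.144 0.144 0.145 0.142 0.144 0.144 0.142 0.144 0.144 0.145]
 [0.144 0.144 0.144 0.145 0.145 0.143 0.145 0.144 0.145 0.144]
 [0.143 0.144 0.144 0.145 0.143 0.144 0.144 0.143 0.145 0.143]
 [0.144 0.145 0.145 0.144 0.144 0.145 0.144 0.144 0.144 0.144]
 [0.144 0.144 0.176 0.178 0.178 0.177 0.177 0.178 0.145 0.145]
 [0.145 0.144 0.18  0.18  0.18  0.314 0.18  0.18  0.181 0.144]
 [0.143 0.144 0.184 0.183 0.184 0.184 0.184 0.184 0.185 0.144]
 [0.144 0.144 0.187 0.314 0.188 0.187 0.187 0.186 0.187 0.144]
 [0.182 0.19  0.191 0.19  0.191 0.19  0.19  0.191 0.191 0.183]
 [0.184 0.194 0.194 0.193 0.193 0.193 0.193 0.194 0.194 0.185]
 [0.188 0.197 0.198 0.197 0.197 0.197 0.198 0.196 0.197 0.189]
 [0.19  0.2   0.2   0.198 0.2   0.2   0.199 0.199 0.2   0.192]
 [0.194 0.202 0.203 0.203 0.202 0.203 0.202 0.202 0.203 0.194]
 [0.198 0.206 0.206 0.205 0.205 0.206 0.205 0.206 0.205 0.198]]
[[0.159 0.159 0.16  0.159 0.16  0.16  0.16  0.16  0.161 0.161]
 [0.157 0.157 0.157 0.158 0.158 0.158 0.159 0.158 0.159 0.159]
 [0.155 0.155 0.156 0.156 0.156 0.156 0.157 0.156 0.157 0.157]
 [0.153 0.154 0.154 0.154 0.154 0.155 0.154 0.155 0.155 0.155]
 [0.152 0.152 0.165 0.166 0.166 0.166 0.166 0.166 0.153 0.154]
 [0.15  0.15  0.165 0.165 0.165 0.221 0.165 0.166 0.166 0.151]
 [0.147 0.148 0.165 0.165 0.166 0.166 0.166 0.166 0.167 0.149]
 [0.146 0.146 0.165 0.221 0.166 0.166 0.166 0.165 0.166 0.148]
 [0.161 0.165 0.165 0.165 0.166 0.166 0.166 0.166 0.166 0.163]
 [0.161 0.165 0.165 0.165 0.165 0.166 0.165 0.166 0.166 0.162]
 [0.161 0.165 0.166 0.165 0.166 0.166 0.166 0.166 0.166 0.163]
 [0.16  0.165 0.165 0.165 0.166 0.166 0.166 0.166 0.166 0.162]
 [0.161 0.165 0.165 0.166 0.166 0.166 0.166 0.166 0.167 0.162]
 [0.161 0.165 0.166 0.166 0.165 0.166 0.166 0.166 0.166 0.163]]
```

The wrist depth puts the finger tips at z≈0.176 while the reported TCP is 0.148. I'll check that against the fixed cameras.

Run:
```python
from h import *
print(ctrl.read_state()["position"],ctrl.read_state()["qpos"])
for n in("scene","top"):
    m=ctrl.camera_model(n); im,d=ctrl.capture(n); C=cloud(m,d)
    k=(abs(C[...,0]-.70)<.05)&(abs(C[...,1]-.155)<.05)&(C[...,2]>.155)&(C[...,2]<.25)&(im.max(-1)<110); z=C[k]
    print(n,k.sum(),np.percentile(z[:,2],[0,2,5,10,25]),z[z[:,2]<np.percentile(z[:,2],8)].mean(0))
```

```text
[0.7014 0.155  0.1483] [ 0.15    0.5662 -0.6062  1.3137  0.3183  1.3576 -0.3656]
scene 426 [0.1741 0.1809 0.1842 0.1915 0.2086] [0.7031 0.1455 0.1827]Traceback (most recent call last):
  File "<stdin>", line 6, in <module>
    return _quantile_unchecked(
        a, q, axis, out, overwrite_input, method, keepdims, weights)
    return _ureduce(a,
                    func=_quantile_ureduce_func,
    ...<5 lines>...
                    overwrite_input=overwrite_input,
                    method=method)
    r = func(a, **kwargs)
    result = _quantile(arr,
                       quantiles=q,
    ...<2 lines>...
                       out=out,
                       weights=wgt)
    slices_having_nans = np.isnan(arr[-1, ...])
                                  ~~~^^^^^^^^^
IndexError: index -1 is out of bounds for axis 0 with size 0
```

The scene camera agrees: the tips are really about 27 mm above the reported TCP. I'll return over the fin and descend in guarded steps.

```bash
p(){ grep -E "t:|position|force|width" | grep -v rot| tr '\n' ' '; echo; }
python3 -m inch '[[0,-30,-20,0],[0,-60,-20,0],[0,-78,-20,0],[0,-78,-20,0],[0,-78,-20,0],[0,-78,-20,0]]' 0.3 | p
python3 -m inch '[[0,0,10,0],[0,0,20,0],[0,0,25,0],[0,0,25,0],[0,0,25,0]]' | p
python3 -m inch '[[0,0,6,0],[0,0,6,0],[0,0,6,0]]' | p
python3 -m inch '[[0,0,6,0],[0,0,6,0],[0,0,6,0]]' | p
python3 -m inch '[[0,0,6,0],[0,0,6,0],[0,0,6,0]]' | p
```

```text
t: 18.05 position: [0.625, 0.1481, 0.1681] ft_force: [0.3, -0.6, -0.5] grip_width: 0.06 
t: 18.55 position: [0.6241, 0.1485, 0.1427] ft_force: [0.8, 0.5, 0.6] grip_width: 0.0599 
t: 18.85 position: [0.6241, 0.1484, 0.137] ft_force: [0.3, -0.2, -0.3] grip_width: 0.0598 
t: 19.15 position: [0.624, 0.1483, 0.1308] ft_force: [-0.6, -1.0, -0.9] grip_width: 0.0596 
t: 19.45 position: [0.6239, 0.1484, 0.1248] ft_force: [-0.8, -0.1, 0.4] grip_width: 0.0596
```

```bash
p(){ grep -E "t:|position|force|width" | grep -v rot| tr '\n' ' '; echo; }
python3 -m inch '[[0,0,0,0],[0,0,0,0],[0,0,0,0],[0,0,0,0],[0,0,0,0],[0,0,0,0]]' 1 | p
python3 -m inch '[[0,10,0,0],[0,20,0,0],[0,30,0,0],[0,30,0,0]]' | p
python3 -m inch '[[0,15,0,0],[0,30,0,0],[0,40,0,0],[0,40,0,0],[0,40,0,0]]' | p
python3 -m inch '[[0,8,0,0],[0,14,0,0],[0,14,0,0],[0,14,0,0]]' | p
```

```text
t: 20.05 position: [0.6241, 0.1484, 0.1254] ft_force: [-1.4, -0.6, 3.0] grip_width: 0.0081 
t: 20.45 position: [0.6566, 0.1512, 0.1254] ft_force: [2.3, -0.2, 2.9] grip_width: 0.0085 
t: 20.95 position: [0.695, 0.1544, 0.1254] ft_force: [2.6, -1.0, 3.6] grip_width: 0.0086 
t: 21.35 position: [0.7028, 0.155, 0.1253] ft_force: [-14.6, -3.6, 12.4] grip_width: 0.0082
```

The cover is gripped and reached its rear stop after 79 mm. I'll relax, release and rise.

```bash
p(){ grep -E "t:|position|force|width" | tr '\n' ' '; echo; }
python3 -m inch '[[0,-9,0,0],[0,-9,0,0],[0,-9,0,0]]' | p
python3 -m inch '[[0,0,-1,0],[0,0,-1,0],[0,0,-1,0],[0,0,-1,0]]' 0.3 | p
python3 -m inch '[[0,0,-50,0],[-50,0,-80,0],[-100,0,-80,0],[-150,0,-80,0],[-200,0,-80,0],[-250,0,-80,0],[-300,0,-80,0],[-330,0,-80,0],[-330,0,-80,0],[-330,0,-80,0]]' | p
python3 - <<'E'
from h import *
for n in("top","scene"):
    m=ctrl.camera_model(n); I=[ctrl.capture(n) for _ in range(3)]; i=I[0][0]; d=np.median([x[1] for x in I],0); C=cloud(m,d)
    print(n,bottles(n,i,d,m)); print("tilt",tilt(i,d,m,.082)[0]-bench(i,d,m,.082))
    k=(abs(C[...,0]-.70)<.05)&(abs(C[...,1]-.155)<.05)&(C[...,2]>.154)&(C[...,2]<.18); print("fin",np.median(C[k],0),k.sum())
    hsv=cv2.cvtColor(i,cv2.COLOR_RGB2HSV); w=(hsv[...,0]<22)&(hsv[...,1]>90)&(hsv[...,2]>70)&(C[...,0]>.5)&(C[...,0]<.7)&(C[...,1]>-.1)&(C[...,1]<.05)&(C[...,2]<.07); print("wedge",cv2.boxPoints(cv2.minAreaRect(C[w][:,:2].astype(np.float32))).round(3).tolist())
E
```

```text
t: 21.65 position: [0.6988, 0.1547, 0.1253] tcp_rot: [[-0.083, 0.997, -0.0], [0.997, 0.083, -0.0], [-0.0, -0.0, -1.0]] ft_force: [-1.6, -0.5, 5.8] grip_width: 0.0084 
t: 22.05 position: [0.6987, 0.1546, 0.1254] tcp_rot: [[-0.083, 0.997, -0.001], [0.997, 0.083, -0.0], [-0.0, -0.001, -1.0]] ft_force: [-0.4, -0.5, 0.0] grip_width: 0.06 
t: 23.05 position: [0.726, -0.1757, 0.2054] tcp_rot: [[-0.08, 0.997, -0.001], [0.997, 0.08, 0.001], [0.001, -0.001, -1.0]] ft_force: [1.1, 1.5, 0.4] grip_width: 0.0598 
top [([0.5082, -0.3634], 'px', [436.3, 201.0], 13, 'sat', 52), ([0.4154, -0.3678], 'px', [439.4, 230.4], 13, 'sat', 52), ([0.3655, -0.4313], 'px', [460.7, 246.0], 13, 'sat', 231)]
tilt -0.0008166934228490063
fin [0.6955 0.1566 0.1607] 50
wedge [[0.5879999995231628, 0.041999999433755875], [0.5910000205039978, -0.02800000086426735], [0.6449999809265137, -0.026000000536441803], [0.6420000195503235, 0.04399999976158142]]
scene [([0.3658, -0.4349], 'px', [156.6, 244.3], 34, 'sat', 129), ([0.4169, -0.3724], 'px', [188.0, 243.8], 33, 'sat', 25), ([0.5026, -0.2919], 'px', [232.4, 247.1], 32, 'sat', 25), ([0.5094, -0.3679], 'px', [208.0, 262.0], 33, 'sat', 26)]
tilt 0.005380340584487438
fin [0.6994 0.1549 0.161 ] 56
wedge [[0.5920000076293945, 0.04399999976158142], [0.5960000157356262, -0.028999999165534973], [0.6380000114440918, -0.027000000700354576], [0.6340000033378601, 0.04699999839067459]]
```

The cover is open and the level is still good (tilt changes 0.0459 from the top view and 0.0468 from the scene view). I'll grip bottles by the cap so the gripper body stays above the glass. Next I hover over bottle 1 and check it with the wrist camera.

```bash
cat >> h.py <<'E'
def wcloud():
    m=ctrl.camera_model("wrist"); T=m["world_from_camera"]; K=m["intrinsics"]; im,d=ctrl.capture("wrist")
    v,u=np.mgrid[:400,:640]; a=np.stack([(u-K[0,2]),(v-K[1,2])],-1)/K[0,0]; th=np.hypot(a[...,0],a[...,1])+1e-9
    r=np.concatenate([a/th[...,None]*np.sin(th)[...,None],np.cos(th)[...,None]],-1); return im,(r/r[...,2:]*d[...,None])@T[:3,:3].T+T[:3,3]
def wcaps(zlo=.048,zhi=.068):
    im,C=wcloud(); s=ctrl.read_state(); p=s["position"]; R=s["tcp_rot"]
    k=(C[...,2]>zlo)&(C[...,2]<zhi)&(im.max(-1)<70)
    n,l,st,ce=cv2.connectedComponentsWithStats(k.astype(np.uint8))
    print("tcp",p,"yaw tooly",np.degrees(np.arctan2(R[1,1],R[0,1])))
    for i in range(1,n):
        if st[i,4]>60:
            c=C[l==i]; q=(c.min(0)+c.max(0))/2; print("cap",q,np.ptp(c,axis=0),ce[i].round(0),st[i,4],"tool shift mm",((q-p)@R*1000).round(1))
    return im
E
p(){ grep -E "t:|position|force|width" | tr '\n' ' '; echo; }
python3 -m inch '[[-30,-40,0,0],[-60,-80,30,0],[-80,-120,60,0],[-94,-160,90,0],[-94,-200,105,0],[-94,-233,105,0],[-94,-233,105,0],[-94,-233,105,0],[-94,-233,105,0]]' 0.45 | p
python3 -c "
from h import *
im=wcaps(); cv2.imwrite('pics/w9.png',im[:,:,::-1])"
```

```text
t: 24.25 position: [0.504, -0.2865, 0.1022] tcp_rot: [[-0.085, 0.996, 0.003], [0.996, 0.085, -0.001], [-0.001, 0.002, -1.0]] ft_force: [-0.4, 0.1, 0.5] grip_width: 0.0468 
tcp [ 0.5041 -0.2864  0.1021] yaw tooly 4.906557710137284
cap [ 0.5005 -0.285   0.0539] [0.0142 0.0141 0.0116] [315. 204.] 273 tool shift mm [ 1.7 -3.6 48.2]
cap [ 0.3279 -0.3728  0.0537] [0.0132 0.0138 0.0114] [123. 278.] 207 tool shift mm [ -71.  -183.1   48. ]
cap [ 0.5068 -0.3613  0.0538] [0.0141 0.0136 0.0114] [315. 295.] 294 tool shift mm [-74.9  -3.9  48.4]
```

View pics/w9.png

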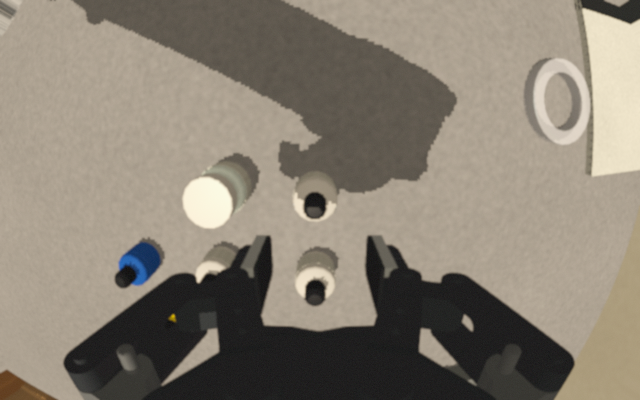

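The wrist view shows bottle 1's cap at (315,204) ahead of the fingers, bottle 2 at (315,290), and the jar and blue bottle clear to the left. The cap is at (0.5005, -0.285), so I descend and grip.

```bash
p(){ grep -E "t:|position|force|width" | tr '\n' ' '; echo; }
python3 -m inch '[[1.5,-3.6,30,0],[1.5,-3.6,60,0],[1.5,-3.6,80,0],[1.5,-3.6,89,0],[1.5,-3.6,89,0],[1.5,-3.6,89,0],[1.5,-3.6,89,0]]' | p
python3 -m inch '[[0,0,0,0],[0,0,0,0],[0,0,0,0],[0,0,0,0],[0,0,0,0]]' 1 | p
python3 -m inch '[[0,0,-20,0],[0,0,-60,0],[0,0,-110,0],[0,0,-150,0],[0,0,-150,0],[0,0,-150,0]]' | p
python3 -c "
from h import *
im,C=wcloud(); p=ctrl.read_state()['position']
k=(np.hypot(C[...,0]-p[0],C[...,1]-p[1])<.03)&(C[...,2]<p[2]+.045)&(C[...,2]>.08); q=C[k]; w=im[k].min(1)>120
print(k.sum(), 'z',np.percentile(q[:,2],[1,5,50,95]),'white',w.sum(), q[w].mean(0) if w.any() else 0, np.percentile(q[w],[2,98],axis=0) if w.any() else 0)
cv2.imwrite('pics/w10.png',im[:,:,::-1])"
```

```text
t: 25.0 position: [0.4997, -0.2865, 0.0136] tcp_rot: [[-0.084, 0.997, 0.002], [0.997, 0.084, -0.001], [-0.002, 0.002, -1.0]] ft_force: [0.1, 0.2, -0.7] grip_width: 0.0469 
t: 25.5 position: [0.4988, -0.2864, 0.0129] tcp_rot: [[-0.083, 0.997, 0.001], [0.997, 0.083, -0.001], [-0.001, 0.001, -1.0]] ft_force: [-0.7, 0.1, 4.9] grip_width: 0.0159 
t: 26.1 position: [0.4983, -0.2863, 0.1626] tcp_rot: [[-0.083, 0.997, 0.001], [0.997, 0.083, -0.001], [-0.001, 0.001, -1.0]] ft_force: [-0.0, -0.9, -1.3] grip_width: 0.0155 
3506 z [0.1526 0.1602 0.1869 0.2051] white 837 [ 0.497  -0.2752  0.183 ] [[ 0.4807 -0.2819  0.1517]
 [ 0.5147 -0.2701  0.1893]]
```

Bottle 1 is held upright with its underside 13 mm below the reported TCP. I'll carry it to the left spot on the pan.

```bash
p(){ grep -E "t:|position|force|width" | tr '\n' ' '; echo; }
python3 -m inch '[[20,10,-33,0],[60,20,-33,0],[100,30,-33,0],[145,45,-33,0],[190,60,-33,0],[235,75,-33,0],[280,90,-33,0],[325,105,-33,0],[370,120,-33,0],[415,130,-33,0],[450,140,-33,0],[472,140,-33,0]]' | p
python3 -m inch '[[0,0,0,0],[0,0,0,0],[0,0,0,0],[0,0,0,0]]' | p
```

```text
t: 27.35 position: [0.597, 0.1997, 0.1922] tcp_rot: [[-0.087, 0.996, -0.004], [0.996, 0.087, 0.001], [0.002, -0.004, -1.0]] ft_force: [0.5, -0.0, 0.4] grip_width: 0.016 
t: 27.75 position: [0.5988, 0.1938, 0.1945] tcp_rot: [[-0.08, 0.997, -0.001], [0.997, 0.08, -0.001], [-0.001, -0.001, -1.0]] ft_force: [-0.1, 0.7, -0.1] grip_width: 0.0155
```

```bash
p(){ grep -E "t:|position|force|width" | tr '\n' ' '; echo; }
python3 -m inch '[[2,0,20,0],[2,0,45,0],[2,0,70,0],[2,0,90,0],[2,0,102,0],[2,0,108,0],[2,0,111,0],[2,0,111,0],[2,0,111,0]]' | p
python3 -m inch '[[0,0,1.5,0],[0,0,1.5,0],[0,0,1.5,0]]' | p
python3 -m inch '[[0,0,1.5,0],[0,0,1.5,0],[0,0,1.5,0]]' | p
```

```text
t: 28.65 position: [0.599, 0.1982, 0.0851] tcp_rot: [[-0.083, 0.997, 0.002], [0.997, 0.083, 0.0], [0.0, 0.002, -1.0]] ft_force: [-0.2, -0.8, 0.1] grip_width: 0.0158 
t: 28.95 position: [0.5984, 0.198, 0.0828] tcp_rot: [[-0.083, 0.997, 0.0], [0.997, 0.083, -0.0], [-0.0, 0.0, -1.0]] ft_force: [0.1, -0.6, -0.7] grip_width: 0.0159 
t: 29.25 position: [0.5983, 0.1979, 0.081] tcp_rot: [[-0.083, 0.997, -0.0], [0.997, 0.083, -0.0], [-0.0, -0.0, -1.0]] ft_force: [-0.1, -0.2, -0.1] grip_width: 0.0156
```

```bash
p(){ grep -E "t:|position|force|width" | tr '\n' ' '; echo; }
python3 -m inch '[[0,0,1,0],[0,0,1,0],[0,0,1,0]]' | p
python3 -m inch '[[0,0,1,0],[0,0,1,0],[0,0,1,0]]' | p
python3 -m inch '[[0,0,1,0],[0,0,1,0],[0,0,1,0]]' | p
```

```text
t: 29.55 position: [0.5985, 0.198, 0.0808] tcp_rot: [[-0.083, 0.997, 0.0], [0.997, 0.083, -0.0], [-0.0, 0.0, -1.0]] ft_force: [-1.2, -0.5, 4.7] grip_width: 0.0156 
t: 29.85 position: [0.5987, 0.198, 0.0806] tcp_rot: [[-0.083, 0.997, 0.001], [0.997, 0.083, -0.0], [-0.001, 0.001, -1.0]] ft_force: [-2.8, -1.2, 10.8] grip_width: 0.0158 
t: 30.15 position: [0.5987, 0.198, 0.0806] tcp_rot: [[-0.083, 0.997, 0.001], [0.997, 0.083, -0.001], [-0.001, 0.001, -1.0]] ft_force: [-4.6, -2.5, 15.2] grip_width: 0.0159
```

Touchdown is at TCP z 0.081. I'll relax, release, rise and go to bottle 2.

```bash
p(){ grep -E "t:|position|force|width" | tr '\n' ' '; echo; }
python3 -m inch '[[0,0,-3,0],[0,0,-3,0]]' | p
python3 -m inch '[[0,0,0,0],[0,0,0,0],[0,0,0,0]]' 0.6 | p
python3 -m inch '[[0,0,-30,0],[0,0,-70,0],[0,0,-105,0],[-20,-5,-115,0],[-70,-17,-115,0],[-115,-29,-115,0],[-160,-41,-115,0],[-205,-53,-115,0],[-250,-65,-115,0],[-295,-77,-115,0],[-340,-89,-115,0],[-385,-101,-115,0]]' | p
python3 -m inch '[[-45,-12,0,0],[-90,-22,0,0],[-135,-34,30,0],[-165,-37,60,0],[-165,-37,95,0],[-165,-37,95,0],[-165,-37,95,0],[-165,-37,95,0]]' 0.45 | p
python3 -c "
from h import *
im=wcaps()
for n in('top','scene'):
    m=ctrl.camera_model(n); i,d=ctrl.capture(n); print(n,bottles(n,i,d,m),'pan',[b[:1]+b[2:3] for b in bottles(n,i,d,m,(.5,.05),(.68,.25))])
    C=cloud(m,d); B=np.array([.603,.149]); k=(abs(C[...,0]-.6)<.06)&(abs(C[...,1]-.15)<.075)&(C[...,2]>.085)&(C[...,2]<.135); print(np.median(C[k],0),k.sum(),np.ptp(C[k],axis=0))
"
```

```text
t: 30.35 position: [0.5986, 0.198, 0.0811] tcp_rot: [[-0.083, 0.997, 0.001], [0.997, 0.083, 0.0], [0.0, 0.001, -1.0]] ft_force: [0.7, -0.4, -0.8] grip_width: 0.0159 
t: 30.65 position: [0.5981, 0.1979, 0.0806] tcp_rot: [[-0.083, 0.997, -0.001], [0.997, 0.083, -0.0], [-0.0, -0.001, -1.0]] ft_force: [0.5, 0.4, -0.9] grip_width: 0.0343 
t: 31.85 position: [0.5291, -0.1959, 0.1962] tcp_rot: [[-0.083, 0.997, 0.0], [0.997, 0.083, -0.001], [-0.001, 0.0, -1.0]] ft_force: [-0.1, 0.2, 0.2] grip_width: 0.0341 
t: 32.65 position: [0.5086, -0.3609, 0.1036] tcp_rot: [[-0.085, 0.996, 0.003], [0.996, 0.085, -0.002], [-0.002, 0.003, -1.0]] ft_force: [0.1, -0.5, 0.7] grip_width: 0.047 
tcp [ 0.5086 -0.3612  0.1038] yaw tooly 4.888831589844111
cap [ 0.3276 -0.3737  0.0538] [0.0131 0.0147 0.0111] [109. 203.] 248 tool shift mm [   3.1 -181.6   49.5]
cap [ 0.417  -0.3665  0.0538] [0.0129 0.0146 0.0114] [201. 202.] 208 tool shift mm [  2.6 -91.8  49.7]
cap [ 0.5071 -0.3608  0.0535] [0.0144 0.0124 0.0109] [317. 205.] 218 tool shift mm [ 0.6 -1.6 50.3]
cap [ 0.3669 -0.4291  0.0537] [0.0142 0.014  0.0112] [151. 266.] 242 tool shift mm [ -55.5 -147.1   49.8]
top [([0.5076, -0.3628], 'px', [436.1, 201.2], 15, 'sat', 52), ([0.4154, -0.3678], 'px', [439.4, 230.4], 13, 'sat', 52)] pan []
[0.5945 0.192  0.1038] 118 [0.0356 0.0348 0.0456]
scene [([0.3658, -0.4349], 'px', [156.6, 244.3], 34, 'sat', 129), ([0.4173, -0.3724], 'px', [188.1, 243.9], 34, 'sat', 25), ([0.5093, -0.3673], 'px', [208.2, 261.9], 39, 'sat', 25)] pan []
[0.6036 0.1876 0.1037] 150 [0.0341 0.0323 0.042 ]
```

Bottle 1 stands on the pan with a 35 mm footprint at the right height. Picking bottle 2, which is centred within 2 mm.

```bash
p(){ grep -E "t:|position|force|width" | grep -v rot| tr '\n' ' '; echo; }
python3 -m inch '[[0.5,-1.6,30,0],[0.5,-1.6,60,0],[0.5,-1.6,80,0],[0.5,-1.6,90,0],[0.5,-1.6,90,0],[0.5,-1.6,90,0],[0.5,-1.6,90,0]]' | p
python3 -m inch '[[0,0,0,0],[0,0,0,0],[0,0,0,0],[0,0,0,0],[0,0,0,0]]' 1 | p
python3 -m inch '[[0,0,-20,0],[0,0,-60,0],[0,0,-110,0],[0,0,-150,0],[0,0,-183,0],[0,0,-183,0],[0,0,-183,0]]' | p
python3 -c "
from h import *
im,C=wcloud(); p=ctrl.read_state()['position']
k=(np.hypot(C[...,0]-p[0],C[...,1]-p[1])<.03)&(C[...,2]<p[2]+.045)&(C[...,2]>.08); q=C[k]; w=im[k].min(1)>120
print(p,'white',w.sum(), np.percentile(q[w],[2,98],axis=0) if w.any() else 0)"
```

```text
t: 33.5 position: [0.5061, -0.3619, 0.0129] ft_force: [-0.3, 0.8, -0.3] grip_width: 0.0469 
t: 34.0 position: [0.506, -0.3619, 0.0125] ft_force: [0.1, -0.1, 6.7] grip_width: 0.0155 
t: 34.7 position: [0.5049, -0.3613, 0.1945] ft_force: [1.3, 0.4, -1.3] grip_width: 0.0155 
[ 0.5042 -0.361   0.193 ] white 909 [[ 0.4872 -0.3581  0.1838]
 [ 0.521  -0.3464  0.2235]]
```

```bash
p(){ grep -E "t:|position|force|width" | grep -v rot| tr '\n' ' '; echo; }
python3 -m inch '[[20,5,0,0],[60,15,0,0],[105,30,0,0],[150,45,0,0],[195,60,0,0],[240,75,0,0],[285,90,0,0],[330,105,0,0],[375,115,0,0],[420,125,0,0],[460,135,0,0],[490,139,0,0]]' | p
python3 -m inch '[[12,1,0,0],[12,1,0,0],[12,1,0,0],[12,1,0,0]]' | p
```

```text
t: 35.95 position: [0.6006, 0.1437, 0.1925] ft_force: [0.2, -0.4, 0.3] grip_width: 0.0156 
t: 36.35 position: [0.6029, 0.1478, 0.1936] ft_force: [-0.4, -0.5, -0.3] grip_width: 0.0156
```

```bash
p(){ grep -E "t:|position|force|width" | grep -v rot| tr '\n' ' '; echo; }
python3 -m inch '[[1,0,20,0],[1,0,45,0],[1,0,70,0],[1,0,90,0],[1,0,102,0],[1,0,108,0],[1,0,112,0],[1,0,112,0],[1,0,112,0]]' | p
python3 -m inch '[[0,0,1.5,0],[0,0,1.5,0],[0,0,1.5,0]]' | p
```

```text
t: 37.25 position: [0.6032, 0.1518, 0.083] ft_force: [-0.5, 1.2, -0.2] grip_width: 0.0159 
t: 37.55 position: [0.6027, 0.1518, 0.0808] ft_force: [0.2, -0.1, -0.5] grip_width: 0.016
```

```bash
p(){ grep -E "t:|position|force|width" | grep -v rot| tr '\n' ' '; echo; }
python3 -m inch '[[0,0,0.7,0],[0,0,0.7,0]]' | p
python3 -m inch '[[0,0,0,0],[0,0,0,0],[0,0,0,0]]' 0.6 | p
python3 -m inch '[[0,0,-30,0],[0,0,-70,0],[0,0,-105,0],[-20,-10,-115,0],[-65,-30,-115,0],[-105,-50,-115,0],[-145,-70,-115,0],[-185,-90,-115,0],[-225,-110,-115,0],[-265,-130,-115,0],[-305,-150,-115,0],[-345,-170,-115,0]]' | p
python3 -m inch '[[-40,-20,0,0],[-80,-40,0,0],[-120,-58,30,0],[-156,-58,60,0],[-156,-58,95,0],[-156,-58,95,0],[-156,-58,95,0],[-156,-58,95,0]]' 0.45 | p
python3 -c "
from h import *
im=wcaps()
for n in('top','scene'):
    m=ctrl.camera_model(n); i,d=ctrl.capture(n); print(n,bottles(n,i,d,m))
    C=cloud(m,d); k=(abs(C[...,0]-.6)<.06)&(abs(C[...,1]-.15)<.09)&(C[...,2]>.085)&(C[...,2]<.135)
    l=cv2.connectedComponentsWithStats(k.astype(np.uint8)); 
    for j in range(1,l[0]):
        if l[2][j,4]>40: q=C[l[1]==j]; print(np.median(q,0),len(q),np.ptp(q,axis=0))
"
```

```text
t: 37.75 position: [0.6027, 0.1518, 0.0803] ft_force: [-0.6, -0.9, 2.2] grip_width: 0.016 
t: 38.05 position: [0.6025, 0.1516, 0.0797] ft_force: [0.1, 0.1, 1.1] grip_width: 0.0344 
t: 39.25 position: [0.461, -0.2079, 0.1952] ft_force: [0.0, -0.3, 0.3] grip_width: 0.0341 
t: 40.05 position: [0.4188, -0.3663, 0.1022] ft_force: [0.2, -0.7, 0.7] grip_width: 0.0469 
tcp [ 0.4188 -0.3666  0.1024] yaw tooly 4.882447912479207
cap [ 0.3267 -0.3733  0.0537] [0.0142 0.0148 0.0114] [200. 204.] 211 tool shift mm [  1.2 -92.5  48.4]
cap [ 0.4145 -0.3661  0.0539] [0.0145 0.0132 0.0115] [314. 204.] 242 tool shift mm [ 1.  -4.3 48.5]
top [([0.4151, -0.3666], 'px', [439.0, 230.5], 16, 'sat', 50)]
[0.5985 0.1444 0.1039] 117 [0.0362 0.0338 0.0428]
[0.5947 0.1919 0.1042] 117 [0.0341 0.0356 0.0424]
scene [([0.3658, -0.4349], 'px', [156.6, 244.3], 34, 'sat', 128), ([0.4161, -0.3719], 'px', [188.0, 243.6], 35, 'sat', 26)]
[0.6051 0.175  0.1032] 326 [0.0804 0.1123 0.0448]
```

Both bottles are standing on the pan. Picking bottle 3.

```bash
p(){ grep -E "t:|position|force|width" | grep -v rot| tr '\n' ' '; echo; }
python3 -m inch '[[1,-4,30,0],[1,-4,60,0],[1,-4,80,0],[1,-4,89.5,0],[1,-4,89.5,0],[1,-4,89.5,0],[1,-4,89.5,0]]' | p
python3 -m inch '[[0,0,0,0],[0,0,0,0],[0,0,0,0],[0,0,0,0],[0,0,0,0]]' 1 | p
python3 -m inch '[[0,0,-20,0],[0,0,-60,0],[0,0,-110,0],[0,0,-150,0],[0,0,-183,0],[0,0,-183,0],[0,0,-183,0]]' | p
python3 -c "
from h import *
im,C=wcloud(); p=ctrl.read_state()['position']
k=(np.hypot(C[...,0]-p[0],C[...,1]-p[1])<.03)&(C[...,2]<p[2]+.045)&(C[...,2]>.08); q=C[k]; w=im[k].min(1)>120
print(p,'white',w.sum(), np.percentile(q[w],[2,98],axis=0) if w.any() else 0)"
```

```text
t: 40.9 position: [0.4141, -0.3668, 0.012] ft_force: [-0.6, 0.2, 0.1] grip_width: 0.0468 
t: 41.4 position: [0.4144, -0.3671, 0.0124] ft_force: [-0.3, 0.7, 6.0] grip_width: 0.0159 
t: 42.1 position: [0.4133, -0.3662, 0.1944] ft_force: [-0.3, 0.5, -0.1] grip_width: 0.0158 
[ 0.4126 -0.3657  0.193 ] white 943 [[ 0.3987 -0.3616  0.1838]
 [ 0.4293 -0.3502  0.2217]]
```

```bash
p(){ grep -E "t:|position|force|width" | grep -v rot| tr '\n' ' '; echo; }
python3 -m inch '[[20,10,0,0],[55,30,0,0],[95,50,0,0],[135,70,0,0],[175,90,0,0],[215,110,0,0],[255,130,0,0],[295,150,0,0],[335,170,0,0],[375,190,0,0],[415,210,0,0],[445,230,0,0]]' | p
python3 -m inch '[[7,2,0,0],[7,2,0,0],[7,2,0,0],[7,2,0,0]]' | p
```

```text
t: 43.35 position: [0.6042, 0.0999, 0.1915] ft_force: [0.0, -0.0, -0.4] grip_width: 0.0156 
t: 43.75 position: [0.6063, 0.1013, 0.1928] ft_force: [0.1, -0.4, 0.1] grip_width: 0.0161
```

```bash
p(){ grep -E "t:|position|force|width" | grep -v rot| tr '\n' ' '; echo; }
python3 -m inch '[[0,0,20,0],[0,0,45,0],[0,0,70,0],[0,0,90,0],[0,0,102,0],[0,0,108,0],[0,0,111,0],[0,0,111,0],[0,0,111,0]]' | p
python3 -m inch '[[0,0,1.5,0],[0,0,1.5,0],[0,0,1.5,0]]' | p
python3 -m inch '[[0,0,1,0],[0,0,1,0],[0,0,1,0]]' | p
```

```text
t: 44.65 position: [0.6072, 0.1039, 0.0834] ft_force: [-0.1, -0.1, 0.2] grip_width: 0.0158 
t: 44.95 position: [0.6067, 0.1039, 0.0811] ft_force: [0.4, 0.7, 0.3] grip_width: 0.0161 
t: 45.25 position: [0.6068, 0.1039, 0.0803] ft_force: [-1.0, 0.1, 2.0] grip_width: 0.0155
```

```bash
p(){ grep -E "t:|position|force|width" | grep -v rot| tr '\n' ' '; echo; }
python3 -m inch '[[0,0,0,0],[0,0,0,0],[0,0,0,0]]' 0.6 | p
python3 -m inch '[[0,0,-30,0],[0,0,-70,0],[0,0,-110,0],[10,20,-120,0],[20,50,-120,0],[43,80,-120,0],[43,96,-120,0],[43,96,-120,0],[43,96,-120,0]]' 0.6 | p
python3 -m inch '[[0,0,0,0],[0,0,0,0],[0,0,0,0]]' 0.3 | p
python3 -c "
from h import *
im,C=wcloud(); cv2.imwrite('pics/w11.png',im[:,:,::-1]); p=ctrl.read_state()['position']
k=(C[...,2]>.153)&(C[...,2]<.17)&(im.max(-1)<90)&(np.hypot(C[...,0]-p[0],C[...,1]-p[1])<.06); print(p,'fin',np.median(C[k],0),np.ptp(C[k],axis=0),k.sum())"
```

```text
t: 45.55 position: [0.6064, 0.1038, 0.0796] ft_force: [-0.7, -0.4, -0.5] grip_width: 0.034 
t: 46.45 position: [0.6982, 0.1545, 0.1992] ft_force: [-0.4, -0.3, 0.2] grip_width: 0.034 
t: 46.75 position: [0.6984, 0.154, 0.2004] ft_force: [1.0, -0.9, -0.4] grip_width: 0.0596 
[0.6985 0.1541 0.2004] fin [0.6976 0.1621 0.1618] [0.01   0.0382 0.0109] 593
```

View pics/w11.png

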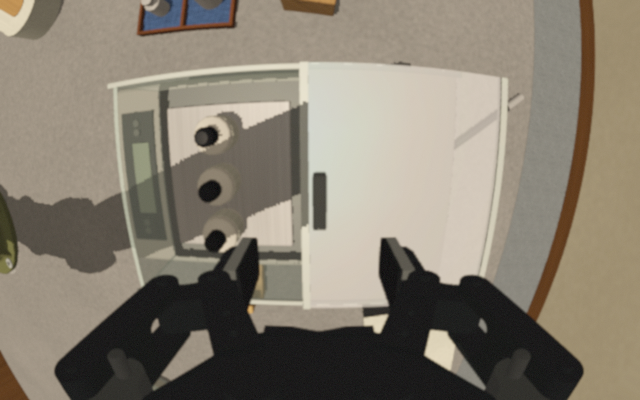

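The three bottles stand on the pan at (207,135), (210,188) and (215,240), clear of the glass, and the fin at (319,200) is centred between the fingers. Closing the cover.

```bash
p(){ grep -E "t:|position|force|width" | grep -v rot| tr '\n' ' '; echo; }
python3 -m inch '[[0,0,30,0],[0,0,55,0],[0,0,68,0],[0,0,75,0],[0,0,75,0],[0,0,75,0]]' | p
python3 -m inch '[[0,0,0,0],[0,0,0,0],[0,0,0,0],[0,0,0,0],[0,0,0,0],[0,0,0,0]]' 1 | p
python3 -m inch '[[0,-10,0,0],[0,-30,0,0],[0,-50,0,0],[0,-70,0,0],[0,-90,0,0],[0,-110,0,0],[0,-130,0,0],[0,-145,0,0],[0,-150,0,0],[0,-150,0,0],[0,-150,0,0]]' | p
python3 -m inch '[[0,-5,0,0],[0,-8,0,0],[0,-8,0,0]]' | p
python3 -m inch '[[0,-5,0,0],[0,-5,0,0],[0,-5,0,0]]' | p
python3 -m inch '[[0,-4,0,0],[0,-4,0,0],[0,-4,0,0]]' | p
```

```text
t: 47.4 position: [0.6993, 0.155, 0.1262] ft_force: [-0.2, 0.1, 0.3] grip_width: 0.0597 
t: 48.0 position: [0.6989, 0.1547, 0.1255] ft_force: [-1.5, -0.3, 3.4] grip_width: 0.0082 
t: 49.1 position: [0.549, 0.1422, 0.1255] ft_force: [-1.5, -0.5, 7.1] grip_width: 0.0083 
t: 49.4 position: [0.5417, 0.1416, 0.1254] ft_force: [-0.9, -1.2, 6.1] grip_width: 0.0079 
t: 49.7 position: [0.5385, 0.1414, 0.1255] ft_force: [4.1, 0.6, 0.9] grip_width: 0.0083 
t: 50.0 position: [0.5386, 0.1414, 0.1256] ft_force: [17.3, 3.7, -7.6] grip_width: 0.0086
```

It's at the shut stop, after 164 mm of travel from the open stop. I'll relax to the light-contact point, release and retreat.

```bash
p(){ grep -E "t:|position|force|width" | grep -v rot| tr '\n' ' '; echo; }
python3 -m inch '[[0,3.5,0,0],[0,3.5,0,0],[0,3.5,0,0]]' | p
python3 -m inch '[[0,0,0,0],[0,0,0,0],[0,0,0,0],[0,0,0,0]]' 0.3 | p
python3 -m inch '[[0,0,-30,0],[0,0,-70,0],[-40,0,-100,0],[-85,0,-110,0],[-130,0,-110,0],[-175,0,-110,0],[-220,0,-110,0],[-265,-20,-110,0],[-310,-40,-110,0],[-355,-60,-110,0],[-355,-60,-110,0],[-355,-60,-110,0]]' | p
python3 - <<'E'
from h import *
out=[]
for n in("top","scene"):
    m=ctrl.camera_model(n); I=[ctrl.capture(n) for _ in range(4)]; i=I[0][0]; d=np.median([x[1] for x in I],0); C=cloud(m,d)
    print(n,"tilt",np.mean([tilt(a,b,m,.082)[0]-bench(a,b,m,.082) for a,b in I]),bottles(n,i,d,m))
    k=(abs(C[...,0]-.54)<.04)&(abs(C[...,1]-.145)<.04)&(C[...,2]>.154)&(C[...,2]<.18); print("fin",np.median(C[k],0),k.sum())
    out.append(cv2.resize(i[100:250,190:340] if n=="top" else i[140:290,310:460],(400,400),interpolation=cv2.INTER_CUBIC))
    hsv=cv2.cvtColor(i,cv2.COLOR_RGB2HSV); w=(hsv[...,0]<22)&(hsv[...,1]>90)&(hsv[...,2]>70)&(C[...,0]>.5)&(C[...,0]<.7)&(C[...,1]>-.1)&(C[...,1]<.05)&(C[...,2]<.07); print("wedge",cv2.boxPoints(cv2.minAreaRect(C[w][:,:2].astype(np.float32))).round(3).tolist())
cv2.imwrite("pics/c12.png",np.hstack(out)[:,:,::-1])
E
```

```text
t: 50.3 position: [0.5385, 0.1414, 0.1255] ft_force: [7.8, 0.3, 1.2] grip_width: 0.0083 
t: 50.7 position: [0.535, 0.141, 0.1244] ft_force: [0.9, 0.8, 0.2] grip_width: 0.0595 
t: 51.9 position: [0.5046, -0.219, 0.2345] ft_force: [0.9, 0.1, 0.4] grip_width: 0.0599 
top tilt 0.0008497621211147132 [([0.3655, -0.4313], 'px', [460.7, 246.0], 13, 'sat', 222)]
fin [0.536  0.1427 0.1614] 52
wedge [[0.5879999995231628, 0.041999999433755875], [0.5910000205039978, -0.028999999165534973], [0.6449999809265137, -0.026000000536441803], [0.6420000195503235, 0.04500000178813934]]
scene tilt 0.003431037185805081 [([0.3658, -0.4349], 'px', [156.6, 244.3], 34, 'sat', 128)]
fin [0.5396 0.1409 0.1614] 49
wedge [[0.5899999737739563, 0.04100000113248825], [0.597000002861023, -0.029999999329447746], [0.6399999856948853, -0.02500000037252903], [0.6320000290870667, 0.04600000008940697]]
```

View pics/c12.png

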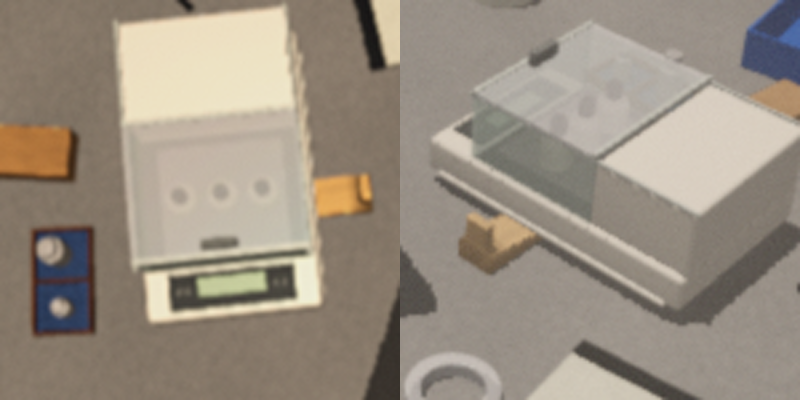

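The cover is shut (fin at x 0.537, expected 0.535), the three bottles show through it in a row, the wedge is in place and the tray is untouched. One last level check on surfaces seen both at the start and now (front panel and rear housing strip).

Run:
```python
from h import *
B=np.array([[np.cos(.082),-np.sin(.082)],[np.sin(.082),np.cos(.082)]]); P=np.array([.603,.147])
def f(D,m):
    C=cloud(m,D); L=(C[...,:2]-P)@B; z=C[...,2]; o=[]
    for a,b,lo,hi in((.176,.198,.115,.155),(-.133,-.092,.04,.085)):
        k=(L[...,0]>a)&(L[...,0]<b)&(abs(L[...,1])<.09)&(z>lo)&(z<hi); q=np.c_[L[k],np.ones(k.sum())]; zz=z[k]
        for _ in range(4):
            c=np.linalg.lstsq(q,zz,rcond=None)[0]; r=zz-q@c; g=abs(r)<2.5*r.std(); q,zz=q[g],zz[g]
        o.append((round(c[1],4),len(zz)))
    return o
for n in("top","scene"):
    m=ctrl.camera_model(n); print(n,"start",f(np.load(f"pics/{n}0.npz")["d"],m),"now",f(np.mean([ctrl.capture(n)[1] for _ in range(5)],0),m))
```

```text
top start [(np.float64(0.0392), 394), (np.float64(0.0459), 726)] now [(np.float64(-0.0013), 393), (np.float64(0.0016), 724)]
scene start [(np.float64(0.0426), 375), (np.float64(0.1381), 76)] now [(np.float64(-0.0009), 345), (np.float64(0.0736), 76)]
```

Level within about 0.002 rad by these surfaces too. Handing in.

```bash
python3 -c "
from rig import ctrl
print(ctrl.read_state()['t'], ctrl.hand_in())"
```

```text
the job is handed in; nothing more can be done
52.8 None
```

The job is done and was handed in at about 53 s of robot time, well under the 210 s limit. I pushed the wedge in until the balance was level and opened the cover to get at the pan. The three bottles present now stand in a row on it, and the cover is slid shut against its stop. The check weight was already in its tray compartment, so I left it there, and I moved none of the bystanders or look-alikes.

**Last checks:**
- **Level:** most depth readings put the balance within about 0.002 rad of level. Single views disagreed by up to about 0.004 rad, partly because the sliding cover changed which surfaces they saw.
- **Cover:** the fin is at x ≈ 0.537 against an expected 0.535, and it travelled 164 mm from stop to stop.
- **Bottles:** all three are seen through the shut cover, clear of the glass.
- **Wedge:** it has not moved since release.

**What went wrong on the way:** my first two grips on the cover's fin closed on air. The finger tips really sit about 27 mm higher than the reported tool point. I measured this with the wrist and scene cameras and corrected for it, and nothing was disturbed. The wedge was gripped before I knew this, so probably only by the top of its block, but it held.

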